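Latch the adapter clamp and set the load pointer

TASK

Clamp the power adapter that lies in the test fixture: reach in under the fixture's lamp bar without bumping the bar, and press the sprung clamp lever down until its detent holds it by itself with your hand off. Then turn the bar knob on the load box clockwise until the sliding pointer stands in line with the raised mark, creeping up so that it never runs more than about a centimetre past the mark. Leave the adapter in its nest, and the spare adapter and the screwdriver where they lie.

Things in the scene. Friction and masses are not known exactly. Their poses are not given: they have to be found in the camera images.
- clamp: Test fixture, fixed: aluminium base plate 250 x 210 x 12 mm; origin at the centre of its underside; +x from its front (lever's free end, robot side) to its back (hinge), z up. Black nest fences at its centre, 26 mm high. Lamp posts 14 mm across at x = -70, y = +/-96 mm. Detent post 24 x 22 mm, 94 mm high, at x = -30, y = +51 mm. The lever's hinge axis runs along y at x = +90, z = 70 mm.
- lever (a joint): Angle of the clamp lever, rad: 0 raised (as it starts, 0.40 above level), 0.40 fully down, level, at a firm stop. A spring resists with 3 to 5 N at the pad, rising to about 15 N from 0.26 on; past about 0.34 the detent snaps over and holds it at 0.385 to 0.40 when let go (some 5 N up at the pad would undo it). Let go before that, it springs back up.
- lever_pad (a point): Centre of the top face of the black press pad at the lever's free end: 42 mm along the lever, 64 mm across. In the lever's own (level) frame it lies 163 mm from the hinge axis and 13 mm above it. Raised, it is about 145 mm above the bench, its top sloping 0.40 rad (front higher); fully down, 83 mm above the bench and about 18 mm nearer the fixture's front.
- lamp_bar: Aluminium light bar right above the press pad, 212 mm long across the fixture, 40 mm deep, 26 mm high; origin at the centre of its underside, 270 mm above the bench. No room for an upright gripper at the pad: come from the fixture's front with the tool leaning about 40 degrees, fingers pointing forward and down. Over 8 N on it is a bump.
- adapter: White power adapter block 80 x 56 x 34 mm, loose in the fixture's nest under the lever, origin at the centre of its underside.
- load_box: Grey load box, fixed to the bench, 210 (x) x 220 (y) x 90 mm high; origin at the centre of its underside; +x from front (knob side) to back (scale side). The knob's axis stands at x = -50, y = 0 mm; the black scale lies along y on the top at the back. Two terminals 18 mm across, 10 mm high, on the top at x = -85, y = +/-90 mm.
- knob (a joint): Angle of the black bar knob on top of the load box, rad, 0 as it starts, up to 4.4; grows clockwise seen from above; stays where left (friction 0.06 N m). At 0 the bar lies along the box's x axis.
- knob_grip (a point): On the knob's axis at the height to grip, 120 mm above the bench. The grip bar is 64 mm long, 16 mm wide, 30 mm high, its top 128 mm above the bench, on a disc 68 mm across whose top is 99 mm above the bench.
- pointer_tip (a point): Top of the back end of the steel pointer, 5 mm wide, 104 mm above the bench, that slides along the scale. It starts at the box's left (+y) end and moves 25 mm towards the box's -y for each radian of knob turn.
- mark: Raised aluminium mark rib, 6 mm wide (y), 18 mm long, 14 mm high, fixed on the box's top just behind the pointer's track; origin at the middle of the rib's front end, on the box's top; axes parallel to the box's. In line means that the pointer tip has the same y as this origin along the scale. It lies 25 to 65 mm along the track from the pointer's start.
- spare_adapter: Bystander: a second white adapter 80 x 56 x 34 mm lying on the bench between the fixture and the load box; origin at the centre of its underside.
- screwdriver: Bystander: screwdriver 190 mm long lying on the bench in front.

How it is judged:
On the way, in this order (a step that is already met when the one before it is completed fails the run):
1. the clamp lever is fully down and held there by its detent with the hand off (value of joint lever above 0.37 rad and contact force between clamp and the arm below 0.3 N and contact force between clamp and the fingers below 0.3 N), for 0.3 s.
2. the pointer stands in line with the mark and the knob is still (y of pointer_tip in the frame of mark between -0.003 and 0.003 m and velocity of joint knob between -0.1 and 0.1 rad/s), for 0.2 s.
At the end, for the whole second after the job is handed in: The lever stays latched down by itself (over 0.37 of 0.40 rad), the pointer tip is within 3 mm of the mark's middle along the scale, knob still, the adapter is within 10 mm of the fixture's centre, and the spare adapter and the screwdriver are within 20 mm of where they began (value of joint lever above 0.37 rad and y of pointer_tip in the frame of mark between -0.003 and 0.003 m and velocity of joint knob between -0.05 and 0.05 rad/s and horizontal distance between adapter and clamp below 0.01 m and distance of each of spare_adapter, screwdriver from where it was at the start of the episode below 0.02 m); the robot touches nothing.
It fails at once if the lamp bar is bumped (over 8 N) (contact force between lamp_bar and anything else above 8 N).
It fails at once if the pointer runs more than 12 mm past the mark (y of pointer_tip in the frame of mark below -0.012 m).
It fails at once if the adapter is knocked out of its nest (horizontal distance between adapter and clamp above 0.01 m).
It also fails if it takes over 64 s, if anything falls off the work surface, if the arm or the gripper's body presses on something with over 40 N, if the wrist force passes 120 N, or if a joint passes its speed limit or range.

ROBOT

A 7-joint arm with a two-finger parallel gripper is mounted at the origin on the work surface. World frame = base frame: x ahead of the robot, y to its left, z up, the work surface at z = 0. Lengths are in m, angles in rad, forces in N, time in s.
With the tool pointing down it reaches from about 0.4 to 0.925 m from the base axis. Payload 5.6 kg.
Tool frame: the origin (TCP) lies at the very end of the fingers, on their centre line; the grasp point (between the pads) lies 19 mm behind it; z points along the fingers, y is the line along which they close (so a half turn about z gives the same grasp; the last joint's range is limited). The gripper opens to 85 mm and grips with 20 to 120 N. Pads are 22 mm wide; open, the fingers measure 114 mm over their backs; the gripper's body (76 mm by 85 mm) begins 54 mm behind the grasp point. The pads swing forward as they close: fully open they stand 13 mm farther back than shut.
Start: joints at [1.287, 0.468, -0.012, 1.603, 0.006, 1.071, -0.056], TCP at [0.155, -0.631, 0.231] pointing down, gripper open.
Joint ranges: [-2.53, 2.53], [-0.31, 2.02], [-1.57, 1.55], [0.28, 2.44], [-1.29, 4.43], [0.15, 1.84], [-2.92, 2.92]. Speed limits (rad/s): [2.57, 2.57, 3.14, 3.14, 3.14, 3.14, 3.14].

INTERFACE

Orientations are given as a unit quaternion [x, y, z, w].
In Python, from cell import arm gives the robot as it stands.
- The arm moves only by the tool arm_command, never from a script. Its argument "motion" is a list of rows, each a list of 3 entries, a list of its own where there are three numbers: the shift along the tool's x, y, z in units of 500 mm (1.0 is 500 mm), then the turn, a rotation vector about the tool's x, y, z in units of 180 degrees (1.0 is 180 degrees), then the opening, from 0 (shut) to 1 (fully open). In form: [[[tx, ty, tz], [wx, wy, wz], gripper], ...]. A call has 1 to 5 rows; each row is the pose to reach, as a shift and turn from the pose commanded when the call began, along the tool's axes at that moment, turning the shorter way round; what a row does not reach only later rows make up. A row lasts 1/12 s, in which the tool goes at most 41.7 mm and 7.16 degrees, less where a joint would pass 70% of its speed; a pose out of reach is approached as far as the arm can. A call with a number of a shift or a turn outside -1 to 1 is refused whole. A call with a gripper value outside its range is refused whole. The fingers move at their own pace and stop on an object; "squeeze" is the grip in N (left out, the last holds). Time passes only in rows, so rows that repeat a pose let the fingers close. It gives the time, the measured TCP pose, the force, the opening and the grip force at its end, in the units of the state.
- arm.read_state(): the state, without advancing time (a new reading comes with each control period).
- arm.grab_frame(name): name is "scene" or "side" or "wrist"; returns the picture (420x560x3 uint8, red, green, blue); there is no depth.
- arm.camera_model(name): a dict with "fovy" (degrees; the focal length in pixels is half the picture's height over the tangent of half this angle, whatever the lens; pixels are square), "cx", "cy" (the principal point, pixels), "rvec" (rotation vector, rad) and "tvec" (3), from world to camera coordinates, as OpenCV has them. Camera axes: x right, y down, z forward; pixel columns grow to the right and rows downward; lengths in m; the calibration is good to about 2 mm. A picture is of the moment at which its call begins: read the wrist's pose just before it. camera_model takes no time and is no camera call; for the wrist camera it gives the pose at the moment of the call.
- arm.hand_in(): hands the job in; it is judged then, once.
The state is a dict: "t": time; "joint_pos": joint angles; "qd": joint speeds; "effort": joint torques, N m; "ee_pos": TCP position; "tool_rot": TCP orientation; "ft_force": force on the tool from outside, world axes, zero at the start; "torque": the same for the moment, N m; "opening": finger opening in m; "grasp_force": force on a finger pad.
Only numpy, scipy, OpenCV 4.12 (cv2) and the standard library are available. Lean on these libraries where they do the work, as an engineer would, in place of code of your own. Each camera call takes 0.05 s, during which the arm holds its last target. There are 200 camera calls.

## Working session

There is one attempt and no reset: what is moved stays moved. The work goes in short steps, Python scripts to look and compute and a tool call to move; the robot and the scene stay as the last step left them, time stands still between calls to the robot, and variables do not carry over. Pictures are saved under pics/ and viewed, at most 10 in all, crops included, and the job is handed in when it is done.

Besides the shell and the picture viewer there is one more tool, called after "Emit:" as name(argument=value, ...), one argument or row to a line, values as JSON. arm_command: Moves the arm, as the interface text tells. Shifts and turns lie within -1 to 1; 1 stands for 500 mm of shift or 180 degrees of turn. Its arguments: {"type":"object","properties":{"motion":{"type":"array"},"squeeze":{"type":"number"}},"required":["motion"]}

```bash
mkdir -p pics; ls
cat > h.py <<'E'
import numpy as np,cv2
from cell import arm
from scipy.spatial.transform import Rotation as R
def grab(n,f):
    im=arm.grab_frame(n); cv2.imwrite('pics/'+f,im[:,:,::-1]); return im
def cam(n):
    m=arm.camera_model(n); f=210/np.tan(np.radians(m['fovy'])/2)
    return np.array([[f,0,m['cx']],[0,f,m['cy']],[0,0,1]]),R.from_rotvec(np.ravel(m['rvec'])).as_matrix(),np.ravel(m['tvec'])
def proj(c,P):
    K,r,t=c; q=(np.atleast_2d(P)@r.T+t)@K.T; return q[:,:2]/q[:,2:]
def ray(c,u,v,z):
    K,r,t=c; o=-r.T@t; d=r.T@np.linalg.inv(K)@[u,v,1]; return o+d*(z-o[2])/d[2]
def tri(cs,uvs):
    A=[];b=[]
    for (K,r,t),(u,v) in zip(cs,uvs):
        o=-r.T@t; d=r.T@np.linalg.inv(K)@[u,v,1]; d/=np.linalg.norm(d); M=np.eye(3)-np.outer(d,d); A.append(M); b.append(M@o)
    x=np.linalg.lstsq(np.vstack(A),np.hstack(b),rcond=None); return x[0]
E
python3 - <<'E'
from h import *
for n in('scene','side'):
    grab(n,n+'0.png'); m=arm.camera_model(n); print(m); K,r,t=cam(n); print(-r.T@t)
s=arm.read_state(); print(s['t'],s['ee_pos'],s['tool_rot'])
E
```

```text
pics
{'fovy': 50.29444829319769, 'cx': 285.2482198101964, 'cy': 199.20539909669841, 'rvec': array([ 1.57280188,  1.93769846, -0.85212233]), 'tvec': array([ 0.11912146, -0.27504087,  1.34851749])}
[1.17420147 0.13293431 0.71548319]
{'fovy': 54.461626098589754, 'cx': 281.80658168745316, 'cy': 208.15328400524967, 'rvec': array([ 0.52279941, -2.59042773,  1.34722584]), 'tvec': array([0.55410342, 0.25222   , 0.74776166])}
[0.3357971  0.64540203 0.63284244]
0.1 [ 0.15484308 -0.63075654  0.23043468] [ 9.92760569e-01  1.20107399e-01 -1.47033160e-04 -8.02240341e-04]
```

View pics/scene0.png

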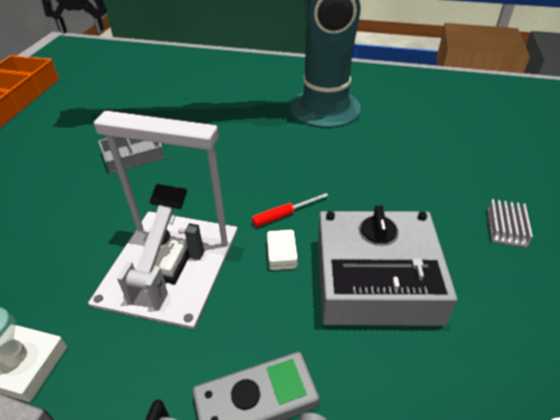

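View pics/side0.png

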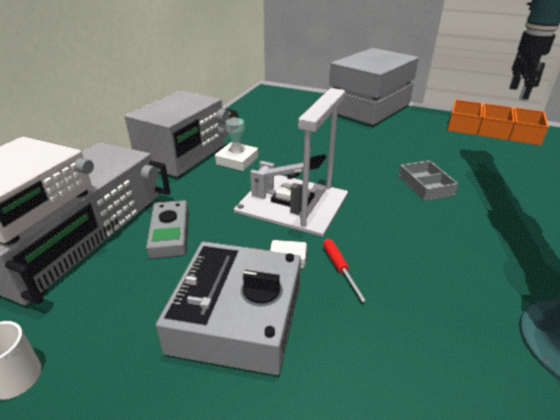

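The scene view shows the fixture at left (plate about (90–237, 212–325), lamp bar at (97–217, 113–148)). The load box is at right, with its top about (320–452, 212–300), knob at (379,228), pointer at about (418,265) and mark at about (397,282). I'll enlarge both regions for exact corners.

Run:
```python
import cv2,numpy as np
a=cv2.imread('pics/scene0.png')
def z(x,y,w,h,k): return cv2.resize(a[y:y+h,x:x+w],None,fx=k,fy=k,interpolation=cv2.INTER_CUBIC)
A=z(80,100,170,235,2.5);B=z(310,190,150,145,2.5)
o=np.zeros((590,800,3),np.uint8);o[:A.shape[0],:A.shape[1]]=A;o[:B.shape[0],425:425+B.shape[1]]=B[:, :375]
cv2.imwrite('pics/z1.png',o)
a=cv2.imread('pics/side0.png')
A=z(230,80,125,160,2.8);B=z(155,235,155,135,2.8)
o=np.zeros((590,800,3),np.uint8);o[:A.shape[0],:A.shape[1]]=A;o[:B.shape[0],360:360+B.shape[1]]=B[:, :440]
cv2.imwrite('pics/z2.png',o)
```

```text
(no output)
```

View pics/z1.png

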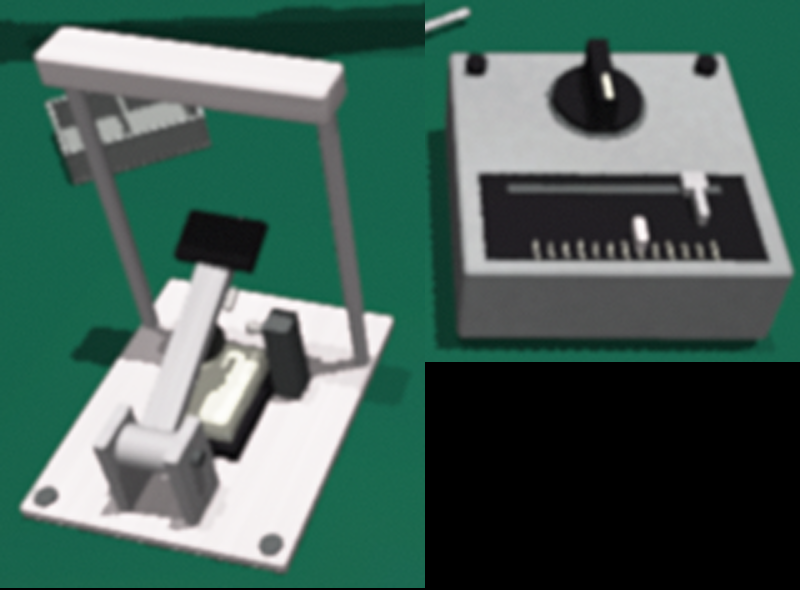

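View pics/z2.png

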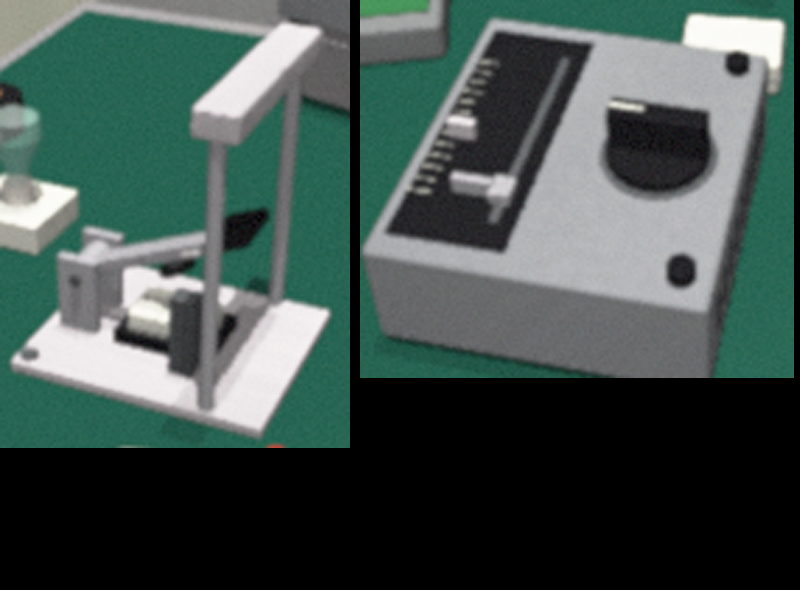

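The crops give fixture corners, load-box corners, knob, pointer and mark. In z1, the pointer's back end is about (703,214), the mark's front about (638,217) and the pad corners about (192,210), (267,222), (254,271) and (176,260).

```bash
cat > m.py <<'E'
from h import *
S=cam('scene');D=cam('side')
s1=lambda u,v:(u/2.5+80,v/2.5+100); s2=lambda u,v:((u-425)/2.5+310,v/2.5+190)
d1=lambda u,v:(u/2.8+230,v/2.8+80); d2=lambda u,v:((u-360)/2.8+155,v/2.8+235)
def fit(loc,P):
    loc=np.array(loc,float);P=np.array(P)[:,:2];c=loc.mean(0);p=P.mean(0)
    H=(loc-c).T@(P-p);a=np.arctan2(H[0,1]-H[1,0],H[0,0]+H[1,1]);r=np.array([[np.cos(a),-np.sin(a)],[np.sin(a),np.cos(a)]])
    o=p-r@c;return a,o,np.linalg.norm(P-(loc@r.T+o),axis=1)*1e3
print('fixture')
L=[(.125,-.105),(.125,.105),(-.125,.105)];P=[ray(S,*s1(*q),.012) for q in[(22,509),(287,564),(393,317)]]
print(fit(L,P))
L2=[(-.125,-.105),(-.125,.105),(.125,.105)];P2=[ray(D,*d1(*q),.012) for q in[(330,312),(262,428),(12,359)]]
print(fit(L2,P2));print(fit(L+L2,P+P2))
print('box')
L=[(-.105,-.11),(-.105,.11),(.105,.11),(.105,-.11)];P=[ray(S,*s2(*q),.09) for q in[(450,54),(723,54),(793,273),(462,275)]]
P2=[ray(D,*d2(*q),.09) for q in[(767,60),(712,312),(363,252),(492,20)]]
print(fit(L,P));print(fit(L,P2));a,o,e=fit(L+L,P+P2);print(a,o,e)
r=np.array([[np.cos(a),np.sin(a)],[-np.sin(a),np.cos(a)]])
for n,q,w in[('pointer',(703,214),(452,180)),('mark',(638,218),(474,120))]:
    A=ray(S,*s2(*q),.104);B=ray(D,*d2(*w),.104);T=tri([S,D],[s2(*q),d2(*w)])
    print(n,r@(A[:2]-o),r@(B[:2]-o),T,r@(T[:2]-o))
print('bar end corners top z.296')
for q in[(62,28),(343,65),(331,98),(40,58)]:print(ray(S,*s1(*q),.296))
print('pad',tri([S,D],[s1(222,241),d1(246,231)]))
E
python3 m.py
```

```text
fixture
(np.float64(-0.018262786967974117), array([ 0.66176613, -0.22042298]), array([0.68833267, 0.87489755, 1.09204408]))
(np.float64(-0.03243995893185996), array([ 0.65950142, -0.22145477]), array([2.96268193, 1.95518969, 1.20983377]))
(np.float64(-0.024434364784273653), array([ 0.66067332, -0.22064529]), array([2.19263067, 0.71214036, 1.68731868, 3.10248901, 1.84595452,
       2.92787004]))
box
(np.float64(0.20150844714407518), array([0.61634954, 0.19046785]), array([2.43936496, 1.02862378, 2.67865243, 0.20648898]))
(np.float64(0.20049404655489764), array([0.6107762 , 0.19443893]), array([5.18632862, 2.94736503, 3.28150858, 2.22517705]))
0.2010041953295316 [0.61356287 0.19245339] [3.70899959 4.42433645 3.81948984 3.62785617 6.87970061 2.13509384
 3.79295734 5.64662789]
pointer [0.0674788  0.05207843] [0.06470418 0.05837298] [0.66716322 0.2586497  0.10031498] [0.06573751 0.05416206]
mark [0.07101827 0.00753672] [0.07007645 0.00727725] [0.6810968  0.21375367 0.10370146] [0.07042691 0.00738805]
bar end corners top z.296
[ 0.57308374 -0.32254403  0.296     ]
[ 0.57812435 -0.113532    0.296     ]
[ 0.61610969 -0.10902868  0.296     ]
[ 0.61103878 -0.31823835  0.296     ]
pad [ 0.59806432 -0.2242509   0.13594493]
```

```bash
cat > plan.py <<'E'
from h import *
from scipy.spatial.transform import Slerp
def lean(deg,yaw):  # tool z leaning forward (+x of frame turned by yaw)
    a=np.radians(deg);c,s=np.cos(a),np.sin(a)
    return R.from_euler('z',yaw)*R.from_matrix(np.array([[c,0,s],[0,-1,0],[s,0,-c]]))
def plan(p1,r1,n,st=None):
    s=arm.read_state(); p0=np.array(s['ee_pos']);r0=R.from_quat(s['tool_rot'])
    if st: p0,r0=np.array(st[0]),st[1]
    sl=Slerp([0,1],R.concatenate([r0,r1])); p,r=p0,r0
    for i in range(1,n+1):
        q=p0+(np.array(p1)-p0)*i/n;w=sl(i/n)
        print(np.round(r.inv().apply(q-p)/.5,4).tolist(),np.round((r.inv()*w).as_rotvec()/np.pi,4).tolist()); p,r=q,w
    return p1,r1
def show():
    s=arm.read_state();print(s['t'],np.round(s['ee_pos'],4),np.round(R.from_quat(s['tool_rot']).as_matrix()[:,2],3),np.round(s['ft_force'],2),s['opening'],np.round(s['joint_pos'],2))
E
python3 - <<'E'
from plan import *
r=lean(42,-.022); c=np.array([.598,-.2193,.155])
pre=c-.11*r.as_matrix()[:,2]; print(pre)
st=plan(pre,r,4)
E
```

```text
[ 0.52441344 -0.21768083  0.23674593]
[0.2287, -0.1565, -0.0029] [-0.0078, 0.058, 0.0199]
[0.2156, -0.1708, 0.0337] [-0.0078, 0.058, 0.0199]
[0.1953, -0.185, 0.0669] [-0.0078, 0.058, 0.0199]
[0.1684, -0.1984, 0.0954] [-0.0078, 0.058, 0.0199]
```

Emit:
arm_command(
  motion=[
    [[0.2287,-0.1565,-0.0029],[-0.0078,0.058,0.0199],0],
    [[0.2287,-0.1565,-0.0029],[-0.0078,0.058,0.0199],0],
    [[0.2287,-0.1565,-0.0029],[-0.0078,0.058,0.0199],0],
    [[0.2287,-0.1565,-0.0029],[-0.0078,0.058,0.0199],0],
  ],
  squeeze=30,
)

```text
t: 0.43
ee_pos: [0.2507, -0.523, 0.2323]
tool_rot: [0.992, 0.091, 0.093, -0.001]
ft_force: [1.0, 0.7, -0.2]
opening: 0.0387
grasp_force: 0.0
```

Emit:
arm_command(
  motion=[
    [[0.2156,-0.1708,0.0337],[-0.0078,0.058,0.0199],0],
    [[0.2156,-0.1708,0.0337],[-0.0078,0.058,0.0199],0],
    [[0.2156,-0.1708,0.0337],[-0.0078,0.058,0.0199],0],
    [[0.2156,-0.1708,0.0337],[-0.0078,0.058,0.0199],0],
  ],
)

```text
t: 0.77
ee_pos: [0.3424, -0.4193, 0.2338]
tool_rot: [0.981, 0.059, 0.183, 0.0]
ft_force: [0.9, 0.5, -0.2]
opening: -0.0001
grasp_force: 0.0
```

Run:
```python
from plan import *
show()
r=lean(42,-.022); c=np.array([.598,-.2193,.155])
plan(c-.11*r.as_matrix()[:,2],r,2)
```

```text
0.7667 [ 0.3424 -0.4193  0.2338] [ 0.359  0.021 -0.933] [ 0.89  0.5  -0.22] -8.77146834339877e-05 [ 1.21  0.23 -0.23  2.   -0.39  0.77 -0.2 ]
[0.1928, -0.1792, 0.0668] [-0.0085, 0.0579, 0.0205]
[0.1661, -0.193, 0.0945] [-0.0085, 0.0579, 0.0205]
```

Emit:
arm_command(
  motion=[
    [[0.1928,-0.1792,0.0668],[-0.0085,0.0579,0.0205],0],
    [[0.1928,-0.1792,0.0668],[-0.0085,0.0579,0.0205],0],
    [[0.1928,-0.1792,0.0668],[-0.0085,0.0579,0.0205],0],
    [[0.1928,-0.1792,0.0668],[-0.0085,0.0579,0.0205],0],
  ],
)

```text
t: 1.1
ee_pos: [0.4335, -0.3184, 0.2348]
tool_rot: [0.962, 0.025, 0.272, 0.002]
ft_force: [-0.4, 0.2, 0.9]
opening: -0.0002
grasp_force: 0.0
```

Emit:
arm_command(
  motion=[
    [[0.1661,-0.193,0.0945],[-0.0085,0.0579,0.0205],0],
    [[0.1661,-0.193,0.0945],[-0.0085,0.0579,0.0205],0],
    [[0.1661,-0.193,0.0945],[-0.0085,0.0579,0.0205],0],
    [[0.1661,-0.193,0.0945],[-0.0085,0.0579,0.0205],0],
    [[0.1661,-0.193,0.0945],[-0.0085,0.0579,0.0205],0],
  ],
)

```text
t: 1.52
ee_pos: [0.5262, -0.2159, 0.2368]
tool_rot: [0.933, -0.007, 0.359, 0.003]
ft_force: [0.2, 0.5, 1.0]
opening: -0.0003
grasp_force: 0.0
```

Run:
```python
from plan import *
show()
r=lean(42,-.022)
st=plan([.598,-.2193,.155],r,1)
st=plan([.592,-.2193,.110],r,1,st)
st=plan([.584,-.2190,.078],r,1,st)
st=plan([.592,-.2193,.110],r,1,st)
a=grab('side','s1.png');b=grab('scene','s2.png')
o=np.hstack([cv2.resize(a[70:250,220:420],None,fx=2,fy=2),cv2.resize(b[90:270,70:270],None,fx=2,fy=2)])
cv2.imwrite('pics/m1.png',o[:,:,::-1])
```

```text
1.5167 [ 0.5262 -0.2159  0.2368] [ 0.67  -0.01  -0.742] [0.19 0.48 1.  ] -0.0003456167887100867 [ 1.13  0.19 -0.67  2.25 -1.22  0.22  0.07]
[-0.0029, 0.0047, 0.2177] [-0.0015, -0.0004, 0.0017]
[-0.0691, 0.0003, 0.0589] [0.0, 0.0, 0.0]
[-0.0547, -0.0002, 0.0368] [0.0, 0.0, 0.0]
[0.0547, 0.0002, -0.0368] [0.0, 0.0, 0.0]
```

View pics/m1.png

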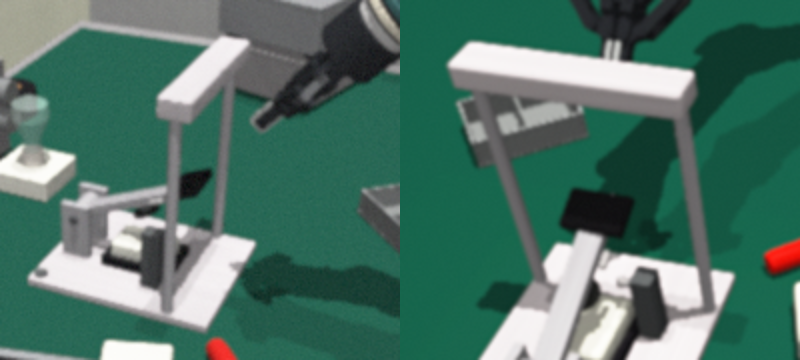

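The fingers are closed, pointing forward and down in front of the bar and centred on the pad. I'll go in along the tool axis.

Emit:
arm_command(
  motion=[
    [[-0.001,0.0025,0.05],[0,0,0],0],
    [[-0.0015,0.004,0.1],[0,0,0],0],
    [[-0.002,0.0047,0.15],[0,0,0],0],
    [[-0.002,0.0047,0.15],[0,0,0],0],
  ],
)

```text
t: 1.95
ee_pos: [0.5748, -0.2373, 0.194]
tool_rot: [0.938, -0.01, 0.346, -0.001]
ft_force: [-0.2, -0.5, 0.0]
opening: 0.0004
grasp_force: 0.0
```

Run:
```python
from plan import *
show()
r=R.from_quat(arm.read_state()['tool_rot'])
for p in [[.598,-.2193,.155],[.592,-.2193,.110],[.584,-.2190,.078],[.592,-.2193,.110],[.598,-.2193,.155]]: st=plan(p,r,1,st if 'st' in dir() else None)
```

```text
1.95 [ 0.5748 -0.2373  0.194 ] [ 0.649 -0.005 -0.76 ] [-0.17 -0.54  0.05] 0.000356538459949089 [ 0.95  0.35 -0.53  2.16 -1.29  0.15  0.15]
[-0.016, -0.0362, 0.0892] [0.0, 0.0, 0.0]
[-0.0676, 0.001, 0.0606] [0.0, 0.0, 0.0]
[-0.0537, 0.0003, 0.0383] [0.0, 0.0, 0.0]
[0.0537, -0.0003, -0.0383] [0.0, 0.0, 0.0]
[0.0676, -0.001, -0.0606] [0.0, 0.0, 0.0]
```

Joints 5 and 6 have reached their limits because the redundant elbow swung out. I'll back out along the path, then come around by pure base rotation and lean radially.

Run:
```python
from plan import *
st=plan([.5262,-.2159,.2368],R.from_quat([.933,-.007,.359,.003]),1)
st=plan([.155,-.631,.2305],R.from_quat([.99276,.1201,0,0]),4,st)
```

```text
[-0.019, -0.0417, -0.1285] [-0.0015, 0.0088, -0.0028]
[-0.1376, 0.2103, -0.1199] [0.0075, -0.0581, -0.0194]
[-0.1699, 0.1984, -0.0965] [0.0075, -0.0581, -0.0194]
[-0.1967, 0.1852, -0.0675] [0.0075, -0.0581, -0.0194]
[-0.2169, 0.1713, -0.0339] [0.0075, -0.0581, -0.0194]
```

Emit:
arm_command(
  motion=[
    [[-0.01,-0.02,-0.065],[-0.0007,0.004,-0.0014],0],
    [[-0.019,-0.0417,-0.1285],[-0.0015,0.0088,-0.0028],0],
    [[-0.019,-0.0417,-0.1285],[-0.0015,0.0088,-0.0028],0],
  ],
)

```text
t: 2.2
ee_pos: [0.5216, -0.2132, 0.2396]
tool_rot: [0.933, -0.006, 0.36, 0.004]
ft_force: [-1.0, -0.6, -0.8]
opening: -0.0
grasp_force: 0.0
```

Emit:
arm_command(
  motion=[
    [[-0.1376,0.2103,-0.1199],[0.0075,-0.0581,-0.0194],0],
    [[-0.1376,0.2103,-0.1199],[0.0075,-0.0581,-0.0194],0],
    [[-0.1376,0.2103,-0.1199],[0.0075,-0.0581,-0.0194],0],
    [[-0.1376,0.2103,-0.1199],[0.0075,-0.0581,-0.0194],0],
    [[-0.1376,0.2103,-0.1199],[0.0075,-0.0581,-0.0194],0],
  ],
)

```text
t: 2.62
ee_pos: [0.4328, -0.3185, 0.2384]
tool_rot: [0.962, 0.029, 0.273, 0.004]
ft_force: [0.5, -0.9, 0.2]
opening: -0.0001
grasp_force: 0.0
```

Emit:
arm_command(
  motion=[
    [[-0.1699,0.1984,-0.0965],[0.0075,-0.0581,-0.0194],0],
    [[-0.1699,0.1984,-0.0965],[0.0075,-0.0581,-0.0194],0],
    [[-0.1699,0.1984,-0.0965],[0.0075,-0.0581,-0.0194],0],
    [[-0.1699,0.1984,-0.0965],[0.0075,-0.0581,-0.0194],0],
    [[-0.1699,0.1984,-0.0965],[0.0075,-0.0581,-0.0194],0],
  ],
)

```text
t: 3.03
ee_pos: [0.3346, -0.4271, 0.2349]
tool_rot: [0.982, 0.053, 0.183, 0.004]
ft_force: [0.3, -0.3, 0.2]
opening: 0.0001
grasp_force: 0.0
```

Run:
```python
from plan import *
show()
st=plan([.155,-.631,.2305],R.from_quat([.99276,.1201,0,0]),2)
```

```text
3.0333 [ 0.3346 -0.4271  0.2349] [ 0.359  0.012 -0.933] [ 0.3  -0.27  0.22] 0.00013749178823112962 [ 1.13  0.22 -0.12  2.01 -0.42  0.78 -0.16]
[-0.1898, 0.184, -0.0627] [0.0083, -0.0579, -0.0208]
[-0.21, 0.1697, -0.0309] [0.0083, -0.0579, -0.0208]
```

Emit:
arm_command(
  motion=[
    [[-0.1898,0.184,-0.0627],[0.0083,-0.0579,-0.0208],0],
    [[-0.1898,0.184,-0.0627],[0.0083,-0.0579,-0.0208],0],
    [[-0.1898,0.184,-0.0627],[0.0083,-0.0579,-0.0208],0],
    [[-0.1898,0.184,-0.0627],[0.0083,-0.0579,-0.0208],0],
  ],
)

```text
t: 3.37
ee_pos: [0.2459, -0.5291, 0.2323]
tool_rot: [0.992, 0.089, 0.091, 0.002]
ft_force: [-0.5, -0.4, 0.4]
opening: 0.0002
grasp_force: 0.0
```

Emit:
arm_command(
  motion=[
    [[-0.21,0.1697,-0.0309],[0.0083,-0.0579,-0.0208],0],
    [[-0.21,0.1697,-0.0309],[0.0083,-0.0579,-0.0208],0],
    [[-0.21,0.1697,-0.0309],[0.0083,-0.0579,-0.0208],0],
    [[-0.21,0.1697,-0.0309],[0.0083,-0.0579,-0.0208],0],
    [[-0.21,0.1697,-0.0309],[0.0083,-0.0579,-0.0208],0],
  ],
)

```text
t: 3.78
ee_pos: [0.1573, -0.6293, 0.2289]
tool_rot: [0.993, 0.122, -0.0, -0.001]
ft_force: [-0.2, 1.4, -0.1]
opening: 0.0001
grasp_force: 0.0
```

```bash
cat >> plan.py <<'E'
def vert(h): return lean(0,h)  # tool down, tool x at heading h
def polar(az,r,z,off,n): # arc about base, tool x heading = az+off
    s=arm.read_state();p=np.array(s['ee_pos']);a0=np.arctan2(p[1],p[0]);r0=np.hypot(*p[:2]);st=None
    for i in range(1,n+1):
        k=i/n;a=a0+(az-a0)*k;rr=r0+(r-r0)*k
        st=plan([rr*np.cos(a),rr*np.sin(a),p[2]+(z-p[2])*k],vert(a+off),1,st)
    return st
E
python3 - <<'E'
from plan import *
show()
st=polar(-.36,.56,.27,np.pi/2,4)
E
```

```text
3.7833 [ 0.1573 -0.6293  0.2289] [-0.001  0.002 -1.   ] [-0.25  1.35 -0.08] 7.398611141884562e-05 [ 1.23  0.47  0.07  1.61 -0.03  1.07 -0.03]
[0.2996, -0.081, -0.0204] [-0.0008, -0.0, -0.0771]
[0.289, -0.0794, -0.0205] [0.0, 0.0, -0.0769]
[0.2784, -0.0781, -0.0205] [0.0, 0.0, -0.0769]
[0.2678, -0.0768, -0.0205] [0.0, 0.0, -0.0769]
```

Emit:
arm_command(
  motion=[
    [[0.075,-0.02,-0.005],[0,0,-0.0193],0],
    [[0.15,-0.04,-0.01],[0,0,-0.0385],0],
    [[0.225,-0.06,-0.015],[0,0,-0.0578],0],
    [[0.2996,-0.081,-0.0204],[0,0,-0.0771],0],
    [[0.2996,-0.081,-0.0204],[0,0,-0.0771],0],
  ],
)

```text
t: 4.2
ee_pos: [0.3075, -0.5437, 0.2411]
tool_rot: [0.968, 0.252, 0.005, -0.002]
ft_force: [1.8, -0.3, -0.3]
opening: -0.0001
grasp_force: 0.0
```

Emit:
arm_command(
  motion=[
    [[0.072,-0.02,-0.005],[0,0,-0.0193],0],
    [[0.145,-0.04,-0.01],[0,0,-0.0385],0],
    [[0.217,-0.06,-0.015],[0,0,-0.0578],0],
    [[0.289,-0.0794,-0.0205],[0,0,-0.0769],0],
    [[0.289,-0.0794,-0.0205],[0,0,-0.0769],0],
  ],
)

```text
t: 4.62
ee_pos: [0.4132, -0.4388, 0.252]
tool_rot: [0.931, 0.366, 0.004, -0.002]
ft_force: [1.1, 0.5, -0.5]
opening: 0.0
grasp_force: 0.0
```

Emit:
arm_command(
  motion=[
    [[0.07,-0.02,-0.005],[0,0,-0.0193],0],
    [[0.14,-0.04,-0.01],[0,0,-0.0385],0],
    [[0.209,-0.06,-0.015],[0,0,-0.0578],0],
    [[0.2784,-0.0781,-0.0205],[0,0,-0.0769],0],
    [[0.2784,-0.0781,-0.0205],[0,0,-0.0769],0],
  ],
)

```text
t: 5.03
ee_pos: [0.4875, -0.3159, 0.2629]
tool_rot: [0.88, 0.475, 0.004, -0.002]
ft_force: [1.2, -0.4, 0.3]
opening: -0.0001
grasp_force: 0.0
```

Emit:
arm_command(
  motion=[
    [[0.067,-0.02,-0.005],[0,0,-0.0193],0],
    [[0.134,-0.04,-0.01],[0,0,-0.0385],0],
    [[0.2,-0.06,-0.015],[0,0,-0.0578],0],
    [[0.2678,-0.0768,-0.0205],[0,0,-0.0769],0],
    [[0.2678,-0.0768,-0.0205],[0,0,-0.0769],0],
  ],
)

```text
t: 5.45
ee_pos: [0.5281, -0.1836, 0.2736]
tool_rot: [0.816, 0.577, 0.004, -0.001]
ft_force: [-0.5, 1.4, -0.0]
opening: 0.0003
grasp_force: 0.0
```

Run:
```python
from plan import *
show()
```

```text
5.45 [ 0.5281 -0.1836  0.2736] [ 0.005  0.007 -1.   ] [-0.46  1.35 -0.05] 0.000300176750313455 [ 0.57  0.3  -0.35  1.77  0.11  1.09 -0.16]
```

Run:
```python
from plan import *
h=-.30; Z=R.from_euler('z',np.pi)
s=arm.read_state(); r0=R.from_quat(s['tool_rot'])
st=(s['ee_pos'],r0)
st=plan([.49,-.185,.27],lean(0,h)*Z,3,st)
r=lean(42,h)*Z; c=np.array([.598,-.219,.155]); st=plan(c-.12*r.as_matrix()[:,2],r,2,st); print(st[0])
```

```text
[-0.0094, -0.0236, 0.0023] [0.0008, -0.0005, -0.1709]
[0.004, -0.0251, 0.0024] [0.0008, -0.0005, -0.1709]
[0.0163, -0.0195, 0.0024] [0.0008, -0.0005, -0.1709]
[-0.0329, -0.0006, 0.0258] [0.0, -0.1167, -0.0]
[-0.0215, -0.0006, 0.0359] [0.0, -0.1167, 0.0]
[ 0.52129061 -0.19527101  0.24417738]
```

Emit:
arm_command(
  motion=[
    [[-0.0094,-0.0236,0.0023],[0.0008,-0.0005,-0.1709],0],
    [[-0.0094,-0.0236,0.0023],[0.0008,-0.0005,-0.1709],0],
    [[-0.0094,-0.0236,0.0023],[0.0008,-0.0005,-0.1709],0],
    [[-0.0094,-0.0236,0.0023],[0.0008,-0.0005,-0.1709],0],
    [[-0.0094,-0.0236,0.0023],[0.0008,-0.0005,-0.1709],0],
  ],
)

```text
t: 5.87
ee_pos: [0.5124, -0.1926, 0.2713]
tool_rot: [0.637, 0.771, 0.0, -0.001]
ft_force: [0.4, 0.2, -1.4]
opening: -0.0004
grasp_force: 0.0
```

Emit:
arm_command(
  motion=[
    [[0.004,-0.0251,0.0024],[0.0008,-0.0005,-0.1709],0],
    [[0.004,-0.0251,0.0024],[0.0008,-0.0005,-0.1709],0],
    [[0.004,-0.0251,0.0024],[0.0008,-0.0005,-0.1709],0],
    [[0.004,-0.0251,0.0024],[0.0008,-0.0005,-0.1709],0],
    [[0.004,-0.0251,0.0024],[0.0008,-0.0005,-0.1709],0],
  ],
)

```text
t: 6.28
ee_pos: [0.4997, -0.1929, 0.2701]
tool_rot: [0.41, 0.912, -0.001, -0.001]
ft_force: [0.4, 0.4, 0.4]
opening: 0.0003
grasp_force: 0.0
```

Emit:
arm_command(
  motion=[
    [[0.0163,-0.0195,0.0024],[0.0008,-0.0005,-0.1709],0],
    [[0.0163,-0.0195,0.0024],[0.0008,-0.0005,-0.1709],0],
    [[0.0163,-0.0195,0.0024],[0.0008,-0.0005,-0.1709],0],
    [[0.0163,-0.0195,0.0024],[0.0008,-0.0005,-0.1709],0],
    [[0.0163,-0.0195,0.0024],[0.0008,-0.0005,-0.1709],0],
  ],
)

```text
t: 6.7
ee_pos: [0.487, -0.1933, 0.2689]
tool_rot: [0.153, 0.988, -0.002, -0.001]
ft_force: [-0.9, 0.0, 0.2]
opening: -0.0001
grasp_force: 0.0
```

Emit:
arm_command(
  motion=[
    [[-0.0329,-0.0006,0.0258],[0,-0.1167,0],0],
    [[-0.0329,-0.0006,0.0258],[0,-0.1167,0],0],
    [[-0.0329,-0.0006,0.0258],[0,-0.1167,0],0],
    [[-0.0329,-0.0006,0.0258],[0,-0.1167,0],0],
  ],
)

```text
t: 7.03
ee_pos: [0.4973, -0.1972, 0.2529]
tool_rot: [0.153, 0.972, -0.031, 0.177]
ft_force: [-1.6, 0.2, -1.4]
opening: -0.0004
grasp_force: 0.0
```

Run:
```python
from plan import *
show()
h=-.30; Z=R.from_euler('z',np.pi)
r=lean(42,h)*Z; c=np.array([.598,-.219,.155]); st=plan(c-.12*r.as_matrix()[:,2],r,1); print(st[0])
```

```text
7.0333 [ 0.4973 -0.1972  0.2529] [ 0.335 -0.115 -0.935] [-1.6   0.18 -1.45] -0.0003865754882081756 [ 0.9   0.13 -0.63  2.09  0.16  0.59  1.43]
[-0.0354, 0.0186, 0.0319] [-0.0041, -0.1181, -0.0025]
[ 0.52129061 -0.19527101  0.24417738]
```

Run:
```python
from plan import *
h=-.52; Z=R.from_euler('z',np.pi)
r=lean(42,h)*Z; c=np.array([.594,-.223,.155]); st=plan(c-.13*r.as_matrix()[:,2],r,2); print(st[0])
```

```text
[-0.0134, 0.0231, 0.0063] [0.0163, -0.0587, 0.0288]
[-0.01, 0.0245, 0.0072] [0.0163, -0.0587, 0.0288]
[ 0.51851103 -0.1797779   0.25160883]
```

Emit:
arm_command(
  motion=[
    [[-0.0134,0.0231,0.0063],[0.0163,-0.0587,0.0288],0],
    [[-0.0134,0.0231,0.0063],[0.0163,-0.0587,0.0288],0],
  ],
)

```text
t: 7.2
ee_pos: [0.5144, -0.191, 0.2564]
tool_rot: [0.196, 0.943, -0.06, 0.261]
ft_force: [-0.1, -1.1, -0.6]
opening: -0.0002
grasp_force: 0.0
```

Emit:
arm_command(
  motion=[
    [[-0.01,0.0245,0.0072],[0.0163,-0.0587,0.0288],0],
    [[-0.01,0.0245,0.0072],[0.0163,-0.0587,0.0288],0],
    [[-0.01,0.0245,0.0072],[0.0163,-0.0587,0.0288],0],
  ],
)

```text
t: 7.45
ee_pos: [0.5182, -0.1922, 0.2543]
tool_rot: [0.225, 0.922, -0.091, 0.302]
ft_force: [0.6, 0.3, -0.7]
opening: 0.0
grasp_force: 0.0
```

Run:
```python
from plan import *
show()
h=-.52; Z=R.from_euler('z',np.pi)
r=lean(42,h)*Z; c=np.array([.594,-.223,.155]); st=plan(c-.08*r.as_matrix()[:,2],r,1); print(st[0])
```

```text
7.45 [ 0.5182 -0.1922  0.2543] [ 0.517 -0.303 -0.801] [ 0.61  0.25 -0.72] 3.7736602082424484e-05 [ 0.65  0.07 -0.48  2.25  0.87  0.32  0.51]
[0.0026, 0.0225, 0.0968] [-0.0013, -0.029, 0.0141]
[ 0.54754525 -0.19640178  0.21445159]
```

Emit:
arm_command(
  motion=[
    [[0.0,0.01,0.02],[-0.0013,-0.029,0.0141],0],
    [[0.001,0.015,0.05],[-0.0013,-0.029,0.0141],0],
    [[0.0026,0.0225,0.0968],[-0.0013,-0.029,0.0141],0],
    [[0.0026,0.0225,0.0968],[-0.0013,-0.029,0.0141],0],
    [[0.0026,0.0225,0.0968],[-0.0013,-0.029,0.0141],0],
  ],
)

```text
t: 7.87
ee_pos: [0.5482, -0.1967, 0.214]
tool_rot: [0.24, 0.902, -0.092, 0.347]
ft_force: [0.0, -0.4, -0.4]
opening: 0.0003
grasp_force: 0.0
```

Run:
```python
from plan import *
show()
h=-.52; Z=R.from_euler('z',np.pi)
r=lean(42,h)*Z; c=np.array([.594,-.223,.155]); st=plan(c-.04*r.as_matrix()[:,2],r,1); print(st[0])
```

```text
7.8667 [ 0.5482 -0.1967  0.214 ] [ 0.581 -0.332 -0.743] [ 0.05 -0.44 -0.42] 0.0003335100763621545 [ 0.53  0.2  -0.4   2.29  1.7   0.31 -0.38]
[0.0006, -0.0002, 0.0783] [0.0003, 0.0001, -0.0]
[ 0.57077263 -0.20970089  0.18472579]
```

Emit:
arm_command(
  motion=[
    [[0,0,0.03],[0,0,0],0],
    [[0,0,0.06],[0,0,0],0],
    [[0,0,0.085],[0,0,0],0],
    [[0,0,0.11],[0,0,0],0],
    [[0,0,0.11],[0,0,0],0],
  ],
)

```text
t: 8.28
ee_pos: [0.5799, -0.2156, 0.1716]
tool_rot: [0.24, 0.903, -0.092, 0.345]
ft_force: [0.6, -0.4, -0.8]
opening: -0.0
grasp_force: 0.0
```

Run:
```python
from plan import *
show()
r=R.from_quat(arm.read_state()['tool_rot']);st=None
for p in [[.594,-.2235,.148],[.590,-.2235,.110],[.580,-.2230,.076],[.588,-.2235,.110],[.592,-.2235,.155]]: st=plan(p,r,1,st)
a=grab('side','s3.png');b=grab('scene','s4.png')
o=np.hstack([cv2.resize(a[70:250,220:420],None,fx=2,fy=2),cv2.resize(b[90:270,70:270],None,fx=2,fy=2)])
cv2.imwrite('pics/m2.png',o[:,:,::-1])
```

```text
8.2833 [ 0.5799 -0.2156  0.1716] [ 0.579 -0.331 -0.745] [ 0.57 -0.35 -0.75] -1.2510966137024121e-05 [ 0.56  0.34 -0.42  2.24  1.95  0.36 -0.58]
[0.0074, 0.0003, 0.0567] [0.0, 0.0, 0.0]
[0.0559, -0.004, 0.052] [0.0, 0.0, 0.0]
[0.0587, -0.0091, 0.0388] [0.0, 0.0, 0.0]
[-0.0561, 0.0071, -0.0411] [0.0, 0.0, 0.0]
[-0.0652, 0.004, -0.0624] [0.0, 0.0, 0.0]
```

View pics/m2.png

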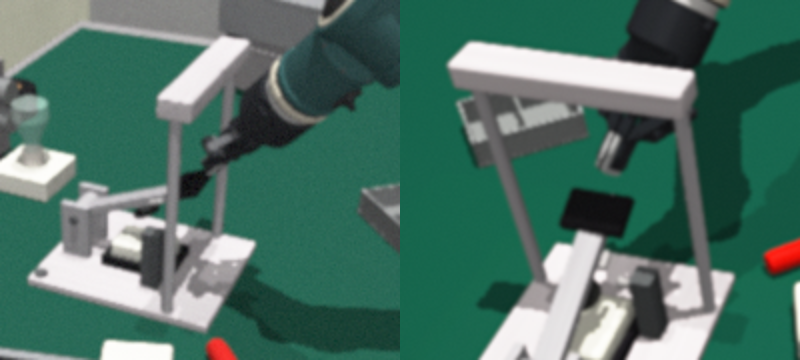

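The closed fingertips hang just above the pad's front half, the hand clears the bar, and the joints are comfortable. I'll press down along the arc in steps.

Emit:
arm_command(
  motion=[
    [[0.004,0,0.028],[0,0,0],0],
    [[0.0074,0,0.0567],[0,0,0],0],
    [[0.0074,0,0.0567],[0,0,0],0],
  ],
)

```text
t: 8.63
ee_pos: [0.5941, -0.2229, 0.1494]
tool_rot: [0.239, 0.903, -0.092, 0.346]
ft_force: [1.5, -0.2, 2.2]
opening: 0.0001
grasp_force: 1.0
```

Emit:
arm_command(
  motion=[
    [[0.011,-0.001,0.01],[0,0,0],0],
    [[0.022,-0.002,0.02],[0,0,0],0],
    [[0.034,-0.003,0.031],[0,0,0],0],
    [[0.045,-0.003,0.041],[0,0,0],0],
    [[0.0559,-0.004,0.052],[0,0,0],0],
  ],
)

```text
t: 9.05
ee_pos: [0.5896, -0.223, 0.1133]
tool_rot: [0.239, 0.902, -0.093, 0.347]
ft_force: [-2.9, 0.6, 4.5]
opening: 0.0
grasp_force: 2.2
```

Run:
```python
from plan import *
show()
r=R.from_quat(arm.read_state()['tool_rot']);st=None
for p in [[.583,-.2230,.079],[.588,-.2235,.110]]: st=plan(p,r,1,st)
```

```text
9.05 [ 0.5896 -0.223   0.1133] [ 0.582 -0.333 -0.742] [-2.86  0.57  4.54] 3.244936115591459e-05 [ 0.62  0.51 -0.48  2.24  2.21  0.49 -0.78]
[0.0544, -0.0064, 0.0432] [0.0, 0.0, 0.0]
[-0.0484, 0.004, -0.0399] [0.0, 0.0, 0.0]
```

Emit:
arm_command(
  motion=[
    [[0.011,-0.001,0.009],[0,0,0],0],
    [[0.022,-0.002,0.018],[0,0,0],0],
    [[0.034,-0.004,0.027],[0,0,0],0],
    [[0.045,-0.005,0.036],[0,0,0],0],
    [[0.0544,-0.0064,0.0432],[0,0,0],0],
  ],
)

```text
t: 9.47
ee_pos: [0.5868, -0.2237, 0.0842]
tool_rot: [0.238, 0.9, -0.095, 0.353]
ft_force: [-30.5, 11.3, 65.7]
opening: -0.0003
grasp_force: 33.2
```

Emit:
arm_command(
  motion=[
    [[0,0,0],[0,0,0],0],
    [[0,0,0],[0,0,0],0],
  ],
)

```text
t: 9.63
ee_pos: [0.5867, -0.2235, 0.0856]
tool_rot: [0.237, 0.9, -0.095, 0.353]
ft_force: [-20.1, 7.0, 45.1]
opening: -0.0001
grasp_force: 22.3
```

Firm stop reached. Lifting off straight up to check that the lever holds.

Emit:
arm_command(
  motion=[
    [[-0.013,0,-0.015],[0,0,0],0],
    [[-0.027,0,-0.03],[0,0,0],0],
    [[-0.027,0,-0.045],[0,0,0],0],
    [[-0.027,0,-0.06],[0,0,0],0],
    [[-0.027,0,-0.06],[0,0,0],0],
  ],
)

```text
t: 10.05
ee_pos: [0.5731, -0.2166, 0.1094]
tool_rot: [0.239, 0.903, -0.092, 0.346]
ft_force: [-0.2, 0.0, -0.2]
opening: 0.0002
grasp_force: 0.0
```

Run:
```python
from plan import *
show()
a=grab('side','s5.png')
cv2.imwrite('pics/m3.png',cv2.resize(a[70:250,220:420],None,fx=3,fy=3)[:,:,::-1])
```

```text
10.05 [ 0.5731 -0.2166  0.1094] [ 0.581 -0.33  -0.744] [-0.2   0.03 -0.15] 0.00016234530944105117 [ 0.64  0.5  -0.5   2.27  2.24  0.51 -0.82]
```

View pics/m3.png

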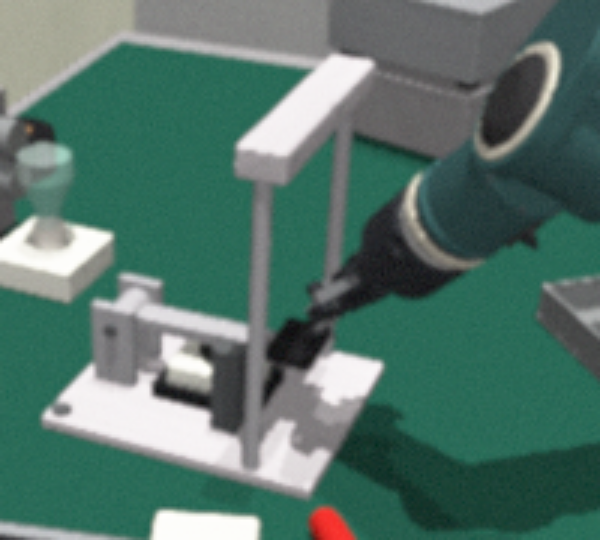

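The lever is level and latched, and the hand is off. Retreating along the reverse path.

Run:
```python
from plan import *
Z=R.from_euler('z',np.pi); st=None
r0=R.from_quat(arm.read_state()['tool_rot'])
st=plan([.515,-.185,.215],r0,1)
st=plan([.512,-.182,.252],R.from_quat([.225,.922,-.091,.302]),1,st)
st=plan([.497,-.19,.27],R.from_quat([.153,.972,-.031,.177]),1,st)
st=plan([.487,-.185,.30],lean(0,-.3)*Z,1,st)
```

```text
[-0.0427, -0.0022, -0.2469] [0.0, 0.0, 0.0]
[-0.0433, 0.0022, -0.0606] [0.0021, 0.0285, -0.0133]
[-0.0058, -0.0294, -0.0395] [-0.0342, 0.0878, -0.0453]
[-0.0005, 0.003, -0.064] [-0.0027, 0.115, -0.0039]
```

Emit:
arm_command(
  motion=[
    [[-0.01,0,-0.06],[0,0,0],0],
    [[-0.02,0,-0.12],[0,0,0],0],
    [[-0.03,0,-0.18],[0,0,0],0],
    [[-0.0427,-0.0022,-0.2469],[0,0,0],0],
    [[-0.0427,-0.0022,-0.2469],[0,0,0],0],
  ],
)

```text
t: 10.52
ee_pos: [0.5151, -0.1847, 0.2177]
tool_rot: [0.239, 0.902, -0.092, 0.347]
ft_force: [0.3, -0.6, 0.6]
opening: -0.0
grasp_force: 0.0
```

Emit:
arm_command(
  motion=[
    [[-0.0433,0.0022,-0.0606],[0.0021,0.0285,-0.0133],0],
    [[-0.0433,0.0022,-0.0606],[0.0021,0.0285,-0.0133],0],
    [[-0.0433,0.0022,-0.0606],[0.0021,0.0285,-0.0133],0],
  ],
)

```text
t: 10.77
ee_pos: [0.5107, -0.1911, 0.2369]
tool_rot: [0.235, 0.914, -0.103, 0.315]
ft_force: [0.3, -0.5, -0.8]
opening: -0.0001
grasp_force: 0.0
```

Emit:
arm_command(
  motion=[
    [[-0.0058,-0.0294,-0.0395],[-0.0342,0.0878,-0.0453],0],
    [[-0.0058,-0.0294,-0.0395],[-0.0342,0.0878,-0.0453],0],
    [[-0.0058,-0.0294,-0.0395],[-0.0342,0.0878,-0.0453],0],
    [[-0.0058,-0.0294,-0.0395],[-0.0342,0.0878,-0.0453],0],
    [[-0.0058,-0.0294,-0.0395],[-0.0342,0.0878,-0.0453],0],
  ],
)

```text
t: 11.18
ee_pos: [0.4937, -0.2031, 0.2508]
tool_rot: [0.199, 0.949, -0.081, 0.231]
ft_force: [0.1, -0.3, 0.0]
opening: 0.0001
grasp_force: 0.0
```

Run:
```python
from plan import *
show()
Z=R.from_euler('z',np.pi)
plan([.487,-.185,.30],lean(0,-.3)*Z,1)
```

```text
11.1833 [ 0.4937 -0.2031  0.2508] [ 0.406 -0.245 -0.88 ] [ 0.07 -0.29  0.03] 7.473096153348087e-05 [ 0.75  0.07 -0.51  2.19  0.42  0.44  1.06]
[-0.023, 0.0213, -0.1009] [-0.0292, 0.1548, -0.0353]
```

Emit:
arm_command(
  motion=[
    [[-0.023,0.0213,-0.1009],[-0.0292,0.1548,-0.0353],0],
    [[-0.023,0.0213,-0.1009],[-0.0292,0.1548,-0.0353],0],
    [[-0.023,0.0213,-0.1009],[-0.0292,0.1548,-0.0353],0],
    [[-0.023,0.0213,-0.1009],[-0.0292,0.1548,-0.0353],0],
    [[-0.023,0.0213,-0.1009],[-0.0292,0.1548,-0.0353],0],
  ],
)

```text
t: 11.6
ee_pos: [0.4892, -0.1872, 0.3008]
tool_rot: [0.151, 0.989, 0.001, -0.0]
ft_force: [-0.9, -0.4, -0.7]
opening: -0.0001
grasp_force: 0.0
```

Run:
```python
from plan import *
show()
polar(.313,.55,.27,.2+np.pi-.313,3)
```

```text
11.6 [ 0.4892 -0.1872  0.3008] [ 0.     0.001 -1.   ] [-0.93 -0.38 -0.72] -0.000124734162967803 [ 0.78  0.24 -0.56  1.8   0.14  1.14  1.45]
[-0.0053, 0.2389, 0.0208] [0.0004, -0.0001, -0.0161]
[0.0374, 0.2401, 0.0206] [0.0, 0.0, -0.072]
[0.0383, 0.2439, 0.0206] [0.0, 0.0, -0.072]
```

Emit:
arm_command(
  motion=[
    [[0,0.08,0.007],[0,0,-0.005],0.6],
    [[0,0.16,0.014],[0,0,-0.01],0.6],
    [[-0.0053,0.2389,0.0208],[0,0,-0.0161],0.6],
    [[-0.0053,0.2389,0.0208],[0,0,-0.0161],0.6],
  ],
)

```text
t: 11.93
ee_pos: [0.5269, -0.0632, 0.2892]
tool_rot: [0.119, 0.993, 0.002, 0.001]
ft_force: [0.7, 0.9, 0.5]
opening: 0.0484
grasp_force: 0.0
```

Emit:
arm_command(
  motion=[
    [[0.012,0.08,0.007],[0,0,-0.024],0.6],
    [[0.025,0.16,0.014],[0,0,-0.048],0.6],
    [[0.0374,0.2401,0.0206],[0,0,-0.072],0.6],
    [[0.0374,0.2401,0.0206],[0,0,-0.072],0.6],
  ],
)

```text
t: 12.27
ee_pos: [0.5363, 0.058, 0.279]
tool_rot: [0.005, 1.0, 0.002, 0.001]
ft_force: [0.0, 0.6, 0.6]
opening: 0.0511
grasp_force: 0.0
```

Emit:
arm_command(
  motion=[
    [[0.012,0.08,0.007],[0,0,-0.024],0.6],
    [[0.025,0.16,0.014],[0,0,-0.048],0.6],
    [[0.0383,0.2439,0.0206],[0,0,-0.072],0.6],
    [[0.0383,0.2439,0.0206],[0,0,-0.072],0.6],
    [[0.0383,0.2439,0.0206],[0,0,-0.072],0.6],
  ],
)

```text
t: 12.68
ee_pos: [0.5202, 0.1736, 0.2683]
tool_rot: [-0.103, 0.995, -0.001, 0.001]
ft_force: [0.9, -1.2, 0.1]
opening: 0.0515
grasp_force: 0.0
```

Run:
```python
from plan import *
show()
W=cam('wrist'); a=grab('wrist','w1.png')
np.savez('w1.npz',K=W[0],r=W[1],t=W[2])
for n,p in [('knob',[.5646,.1825,.128]),('ptr',[.667,.2587,.104]),('mark',[.681,.2137,.104])]: print(n,proj(W,p))
```

```text
12.6833 [0.5202 0.1736 0.2683] [ 0.001 -0.002 -1.   ] [ 0.93 -1.23  0.09] 0.05149196052591928 [ 0.25  0.37 -0.79  1.78  0.3   1.11  1.14]
knob [[280.4402714  236.78992798]]
ptr [[323.97547686 316.23040181]]
mark [[285.85741327 319.2570293 ]]
```

View pics/w1.png

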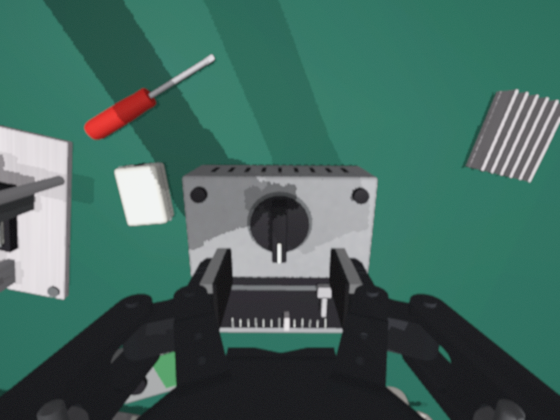

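The wrist view shows the knob disc at about (279,223), the pointer tip about (324,314), the mark about (286,320) and the box square to the image. I'll measure these precisely.

```bash
cat > mk.py <<'E'
from plan import *
def comps(a,x0,x1,y0,y1,th=150):
    g=a[y0:y1,x0:x1].min(2); n,l,s,c=cv2.connectedComponentsWithStats((g>th).astype(np.uint8))
    return [(s[i,0]+x0,s[i,1]+y0,s[i,2],s[i,3],s[i,4],np.round(c[i]+[x0,y0],1)) for i in range(1,n) if s[i,4]>8]
E
python3 - <<'E'
from mk import *
a=cv2.imread('pics/w1.png')[:,:,::-1]; d=np.load('w1.npz');W=(d['K'],d['r'],d['t'])
for c in comps(a,232,332,282,331,120):print(c)
dk=(a[185:262,235:320].max(2)<60).astype(np.uint8); cn=max(cv2.findContours(dk,0,1)[0],key=cv2.contourArea);(x,y),r=cv2.minEnclosingCircle(cn)
print('disc',x+235,y+185,r,ray(W,x+235,y+185,.099))
for u,v in[(184,178),(376,178)]:print(ray(W,u,v,.09))
print('angle',np.degrees(np.arctan2(*(ray(W,376,178,.09)-ray(W,184,178,.09))[[0,1]]*[-1,1])))
print(np.round(a[312:330,276:300,:].min(2)[::1,::1]))
E
```

```text
(np.int32(234), np.int32(287), np.int32(81), np.int32(3), np.int32(161), array([280. , 287.6]))
(np.int32(232), np.int32(287), np.int32(100), np.int32(44), np.int32(904), array([293.2, 317.8]))
disc 279.0 227.6923065185547 32.69240951538086 [0.56609128 0.1810983  0.099     ]
[0.5334846  0.06667669 0.09      ]
[0.48977082 0.27490248 0.09      ]
angle 11.856184441683556
[[ 48  46  46  47  47  46  45  59  81  95 101 101  91  68  47  44  46  47
   48  48  48  47  47  47]
 [ 47  46  46  46  46  43  41  59  89 106 109 110 100  72  49  46  45  49
   46  46  45  46  47  47]
 [ 46  47  47  49  48  43  37  57  91 107 112 112 103  76  52  45  47  47
   46  47  48  45  47  46]
 [ 47  47  46  47  45  43  40  58  90 108 111 111 102  75  52  47  47  47
   48  45  46  47  47  46]
 [ 45  47  51  52  48  45  41  60  92 112 116 115 104  79  53  47  46  47
   45  47  47  46  46  45]
 [ 46  54  74  82  65  48  45  70 112 142 150 149 137 101  60  44  45  47
   48  49  46  47  45  48]
 [ 49  68 104 120  91  52  47  88 149 186 196 195 182 138  74  47  48  60
   71  61  47  46  47  46]
 [ 49  77 121 137 103 
[... 389 characters left out ...]
78 121 140 106  56  53 121 186 220 229 229 217 167  89  46  69 140
  174 139  69  45  46  47]
 [ 50  77 122 140 106  54  61 131 193 223 230 229 216 167  88  47  73 146
  183 146  73  44  46  48]
 [ 49  77 122 138 105  55  63 136 197 222 230 229 216 167  88  48  75 153
  189 152  76  44  44  47]
 [ 60  84 125 140 108  65  72 138 197 223 229 229 216 167  94  58  79 144
  178 144  75  53  52  53]
 [110 120 143 154 133 111 115 154 201 224 229 229 217 175 125 109 114 143
  164 143 111  98  96  96]
 [159 162 171 176 167 159 160 180 209 225 229 229 218 190 165 160 161 167
  172 166 156 149 145 144]
 [179 181 183 184 182 179 180 191 210 222 225 224 216 197 182 182 180 181
  181 180 178 175 173 173]]
```

```bash
cat >> mk.py <<'E'
def colc(a,rows,x0,x1): # bright stripe centre, half-level edges
    p=a[rows[0]:rows[1],x0:x1].min(2).astype(float).mean(0); b=np.median(p); h=(b+p.max())/2; i=np.where(p>h)[0]; l,r=i[0],i[-1]
    L=l-(p[l]-h)/(p[l]-p[l-1]); Rr=r+(p[r]-h)/(p[r]-p[r+1]); return x0+(L+Rr)/2,Rr-L
def yoff(W,a,prow,mrow,px,mx,yaw=.203):
    pc,pw=colc(a,prow,*px); mc,mw=colc(a,mrow,*mx)
    P=ray(W,pc,prow[1],.104);M=ray(W,mc,mrow[0],.104); d=P-M; print(pc,pw,mc,mw,'P',P[:2],'M',M[:2],'y off mm',1e3*(d@[-np.sin(yaw),np.cos(yaw),0]),'x',1e3*(d@[np.cos(yaw),np.sin(yaw),0]))
E
python3 - <<'E'
from mk import *
a=cv2.imread('pics/w1.png')[:,:,::-1]; d=np.load('w1.npz');W=(d['K'],d['r'],d['t'])
print(a[296:324:2,314:334].min(2))
yoff(W,a,(305,315),(317,325),(312,334),(280,292))
yoff(W,a,(298,304),(312,316),(312,334),(278,296))
c=np.array([.565,.1815,.103]); show()
plan([.565,.1815,.18],lean(0,.203)*R.from_euler('z',np.pi),1)
E
```

```text
[[ 49  48  66 130 180 196 197 198 196 193 194 196 197 197 198 198 184 133
   59  25]
 [ 48  47  48  66  94 105 114 131 154 175 181 177 159 131 114 112 104  75
   47  32]
 [ 49  47  47  48  43  37  61 113 169 200 209 202 175 116  59  47  47  47
   45  39]
 [ 49  48  47  47  40  40  64 121 175 204 211 201 165 103  53  48  47  48
   47  42]
 [ 48  48  48  44  39  35  68 133 184 207 211 201 161  97  53  47  48  48
   50  47]
 [ 47  45  47  46  40  39  70 133 185 207 211 199 152  84  50  47  46  48
   46  47]
 [ 46  48  46  45  40  41  77 144 194 210 211 197 150  80  48  46  46  48
   46  46]
 [ 47  49  46  43  44  49  83 150 198 212 211 196 145  70  44  47  46  47
   46  47]
 [ 46  48  46  47  45  52  89 154 199 211 210 193 140  68  44  47  48  48
   46  47]
 [ 47  46  45  48  47  50  89 155 199 210 205 180 123  62  44  47  45  49
   48  47]
 [ 46  48  48  47  46  47  69 121 163 174 170 148 100  55  46  47  50  45
   46  46]
 [ 46  46  49  52  50  45  48  53  62  74 107 128 100  55  48  44  49  46
   47  45]
 [ 44  55  93 122 107  70  49  45  45  69 135 171 136  69  46  47  48  46
   48  45]
 [ 46  68 131 165 140  81  49  47  44  70 140 174 139  69  44  45  46  48
   48  47]]
323.47499743490664 5.490842071023614 286.33288086642597 4.550238267148015 P [0.66539364 0.25765565] M [0.67765441 0.21357953] y off mm 45.64295096587255 x -3.1228794856507136
323.9371703481124 5.478870312949526 286.2348769168684 5.13500807102502 P [0.65000031 0.25431401] M [0.67059677 0.21193423] y off mm 45.66198229519471 x -11.62940267412151
12.7333 [0.5211 0.1712 0.2682] [ 0.002 -0.003 -1.   ] [ 0.53 -1.29  0.24] 0.05086929338847131 [ 0.25  0.37 -0.79  1.78  0.3   1.11  1.14]
[-0.0899, 0.0031, 0.1766] [-0.001, 0.0003, -0.0002]
```

Emit:
arm_command(
  motion=[
    [[-0.045,0.0015,0.06],[0,0,0],0.6],
    [[-0.0899,0.003,0.12],[0,0,0],0.6],
    [[-0.0899,0.003,0.1766],[0,0,0],0.6],
    [[-0.0899,0.003,0.1766],[0,0,0],0.6],
  ],
)

```text
t: 13.07
ee_pos: [0.5637, 0.1769, 0.1746]
tool_rot: [-0.098, 0.995, -0.003, -0.004]
ft_force: [-1.1, -0.9, -1.0]
opening: 0.0511
grasp_force: 0.0
```

Run:
```python
from mk import *
show()
plan([.565,.1815,.104],lean(0,.203)*R.from_euler('z',np.pi),1)
W=cam('wrist');a=grab('wrist','w2.png');g=a.max(2)
q=proj(W,[.565,.1815,.128])[0];print(q,W[0][0,0])
np.savez('w2.npz',K=W[0],r=W[1],t=W[2])
```

```text
13.0667 [0.5637 0.1769 0.1746] [-0.007 -0.006 -1.   ] [-1.05 -0.93 -1.  ] 0.051090741468046715 [ 0.17  0.55 -0.71  1.76  0.42  1.    1.06]
[-0.0054, 0.0093, 0.1412] [-0.0015, -0.0025, -0.002]
[287.16591975 232.9262727 ] 293.60609983006884
```

View pics/w2.png

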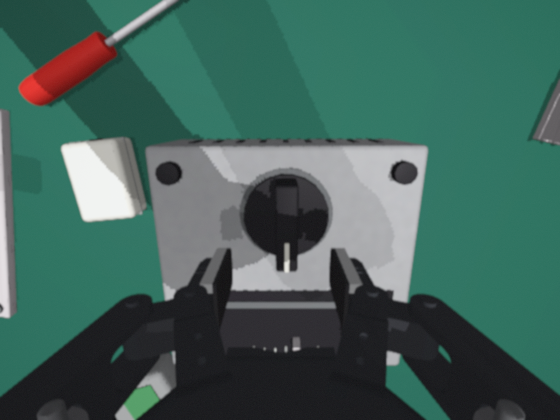

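The knob bar runs along column 287 from row 178 to 270. The fingers straddle it.

Run:
```python
from mk import *
d=np.load('w2.npz');W=(d['K'],d['r'],d['t'])
A=ray(W,286.5,270.5,.128);B=ray(W,287.5,178,.128);print(A,B,np.linalg.norm(A-B),(A+B)/2, np.arctan2(*(A-B)[[1,0]]))
D=[ray(W,u,v,.099) for u,v in[(244,215),(329,215)]];print(np.mean(D,0),np.linalg.norm(D[0]-D[1]))
```

```text
[0.59344117 0.18687773 0.128     ] [0.52727279 0.17394133 0.128     ] 0.06742109724721161 [0.56035698 0.18040953 0.128     ] 0.19307200905000357
[0.56162413 0.18076474 0.099     ] 0.06645899231071847
```

Emit:
arm_command(
  motion=[
    [[0,0,0.03],[0,0,0],0.6],
    [[0,0,0.06],[0,0,0],0.6],
    [[0,0,0.06],[0,0,0],0.6],
  ],
)

```text
t: 13.37
ee_pos: [0.5652, 0.1794, 0.1505]
tool_rot: [-0.099, 0.995, -0.002, 0.001]
ft_force: [0.1, -1.1, -0.3]
opening: 0.0512
grasp_force: 0.0
```

Run:
```python
from mk import *
show()
plan([.563,.1812,.104],lean(0,.203)*R.from_euler('z',np.pi),1)
```

```text
13.3667 [0.5652 0.1794 0.1505] [ 0.002 -0.004 -1.   ] [ 0.11 -1.08 -0.32] 0.05115938111989631 [ 0.15  0.58 -0.69  1.78  0.45  0.95  1.04]
[0.0036, 0.0047, 0.0929] [-0.0013, 0.0003, -0.0012]
```

Descend, then close on the bar.

Emit:
arm_command(
  motion=[
    [[0.002,0.002,0.03],[0,0,0],0.6],
    [[0.0036,0.004,0.06],[0,0,0],0.6],
    [[0.0036,0.0045,0.091],[0,0,0],0.6],
    [[0.0036,0.0045,0.091],[0,0,0],0.6],
    [[0.0036,0.0045,0.091],[0,0,0],0.6],
  ],
)

```text
t: 13.78
ee_pos: [0.5643, 0.1825, 0.1068]
tool_rot: [-0.1, 0.995, -0.001, 0.002]
ft_force: [0.1, -0.2, 0.4]
opening: 0.0514
grasp_force: 0.0
```

Emit:
arm_command(
  motion=[
    [[0,0,0],[0,0,0],0.1],
    [[0,0,0],[0,0,0],0.1],
    [[0,0,0],[0,0,0],0.1],
    [[0,0,0],[0,0,0],0.1],
    [[0,0,0],[0,0,0],0.1],
  ],
  squeeze=40,
)

```text
t: 14.2
ee_pos: [0.5651, 0.1812, 0.1072]
tool_rot: [-0.1, 0.995, -0.003, 0.003]
ft_force: [-1.6, -5.7, 7.9]
opening: 0.0151
grasp_force: 41.8
```

Run:
```python
from mk import *
show(); s=arm.read_state();print(s['grasp_force'],np.degrees(R.from_quat(s['tool_rot']).as_euler('zyx')))
```

```text
14.2 [0.5651 0.1812 0.1072] [ 0.006 -0.005 -1.   ] [-1.57 -5.7   7.85] 0.015088765397686853 [ 0.12  0.63 -0.66  1.81  0.5   0.87  0.99]
41.84653043746948 [168.57072002   0.33324398 179.70691274]
```

Gripped. Turning clockwise (+tool z) in steps.

Emit:
arm_command(
  motion=[
    [[0,0,0],[0,0,0.03],0.1],
    [[0,0,0],[0,0,0.06],0.1],
    [[0,0,0],[0,0,0.09],0.1],
    [[0,0,0],[0,0,0.12],0.1],
    [[0,0,0],[0,0,0.15],0.1],
  ],
)

```text
t: 14.62
ee_pos: [0.5651, 0.1807, 0.1072]
tool_rot: [0.138, 0.99, -0.002, 0.003]
ft_force: [-1.2, -5.9, 6.6]
opening: 0.0151
grasp_force: 41.8
```

Run:
```python
from mk import *
show(); s=arm.read_state();print(s['grasp_force'],np.degrees(R.from_quat(s['tool_rot']).as_euler('zyx')),s['torque'])
```

```text
14.6167 [0.5651 0.1807 0.1072] [ 0.006 -0.006 -1.   ] [-1.19 -5.94  6.58] 0.015066032002624657 [ 0.04  0.6  -0.55  1.81  0.41  0.84  0.59]
41.788031458854675 [-164.16476661    0.32320172  179.68376171] [-1.20364213  0.19261553  0.06975556]
```

Emit:
arm_command(
  motion=[
    [[0,0,0],[0,0,0.03],0.1],
    [[0,0,0],[0,0,0.06],0.1],
    [[0,0,0],[0,0,0.09],0.1],
    [[0,0,0],[0,0,0.12],0.1],
    [[0,0,0],[0,0,0.15],0.1],
  ],
)

```text
t: 15.03
ee_pos: [0.5649, 0.1804, 0.1072]
tool_rot: [0.365, 0.931, -0.002, 0.003]
ft_force: [-0.4, -7.4, 7.7]
opening: 0.0155
grasp_force: 41.9
```

Emit:
arm_command(
  motion=[
    [[0,0,0],[0,0,0.03],0.1],
    [[0,0,0],[0,0,0.06],0.1],
    [[0,0,0],[0,0,0.09],0.1],
    [[0,0,0],[0,0,0.12],0.1],
    [[0,0,0],[0,0,0.12],0.1],
  ],
)

```text
t: 15.45
ee_pos: [0.5646, 0.1803, 0.1072]
tool_rot: [0.533, 0.846, -0.001, 0.004]
ft_force: [-1.8, -6.1, 7.6]
opening: 0.0148
grasp_force: 42.0
```

Run:
```python
from mk import *
show(); s=arm.read_state();print(np.degrees(R.from_quat(s['tool_rot']).as_euler('zyx')))
a=grab('scene','s6.png');b=grab('side','s7.png')
o=np.hstack([cv2.resize(a[200:310,310:460],None,fx=2.6,fy=2.6),cv2.resize(b[225:335,150:300],None,fx=2.6,fy=2.6)])
cv2.imwrite('pics/m4.png',o[:,:,::-1])
```

```text
15.45 [0.5646 0.1803 0.1072] [ 0.005 -0.006 -1.   ] [-1.84 -6.07  7.61] 0.014778800619336438 [-0.11  0.55 -0.34  1.82  0.26  0.8  -0.14]
[-115.59041963    0.2679026   179.642554  ]
```

View pics/m4.png

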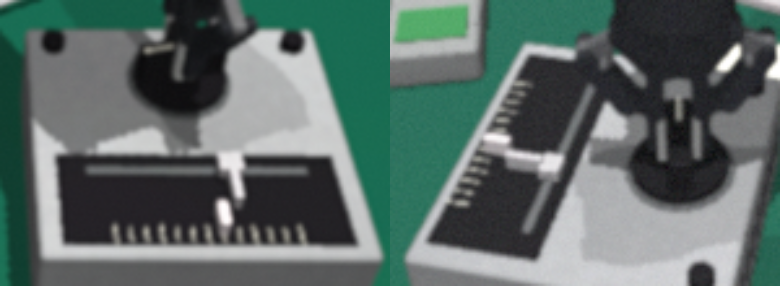

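The pointer tip is now at about (401,276) and the mark's front about (395,278) in the scene picture, a bit over 1 cm to go. I'll measure it.

```bash
cat > so.py <<'E'
from mk import *
import sys
def scene_off(f):
    S=cam('scene'); a=cv2.imread('pics/'+f).astype(int); yaw=.203
    return S,a.min(2)
E
python3 - <<'E'
from so import *
S,g=scene_off('s6.png')
print(g[264:292,388:410])
g0=scene_off('scene0.png')[1]; print(g0[264:284,412:428])
E
```

```text
[[ 91  91  91  88  76  84 142 195 210 211 220 233 234 229 214 184 127  93
   91  95  95  94]
 [112 112 112 103  85  79 108 144 156 159 189 228 234 216 178 145 120 112
  114 115 114 116]
 [100 101 101  90  74  66  82 105 109 114 160 218 235 212 157 109  98  99
  103 104 103 102]
 [ 67  66  66  60  49  51  68  83  86  93 139 202 232 217 156  91  65  65
   67  68  67  66]
 [ 40  39  39  36  33  33  42  55  58  73 122 192 231 222 162  82  40  36
   38  40  39  36]
 [ 32  33  33  31  31  27  28  31  36  56 108 183 231 230 181  94  34  28
   32  32  32  32]
 [ 34  34  33  34  34  30  29  27  30  46  95 169 226 237 203 118  43  29
   32  33  32  32]
 [ 33  33  34  33  33  33  32  31  29  40  81 149 214 236 215 137  56  31
   32  33  35  32]
 [ 35  34  33  35  32  35  34  33  30  34  69 133 201 234 220 153  71  30
   31  33  34  33]
 [ 34  34  34  34  34  32  33  31  28  31  60 119 191 234 227 170  85  34
   30  34  34  35]
 [ 34  34  33  33  33  32  31  32  28  28  48 102 177 228 230 185 100  37
   29  32  32  34]
 [ 33  34  34  33  34  43  51  55  50  37  41  84 149 200 208 171  95  37
   
[... 2145 characters left out ...]
 225 198 122  50  29  28  32]
 [ 30  31  29  24  23  39  72 128 190 219 202 137  62  30  29  29]
 [ 31  29  29  26  22  35  63 105 161 193 183 126  61  31  29  31]
 [ 31  30  30  25  21  31  52  85 119 144 135  97  49  31  29  30]
 [ 31  32  32  28  25  30  48  74  97 105  96  63  37  28  30  32]
 [ 30  29  30  30  27  27  45  72  94  94  77  48  31  30  30  29]
 [ 31  31  31  31  29  29  39  63  80  79  62  39  30  30  29  30]
 [ 30  32  29  29  29  28  32  42  54  53  44  34  29  30  30  31]
 [ 32  29  31  31  29  28  30  33  35  34  33  31  31  30  31  30]
 [ 31  32  31  31  31  31  29  29  31  29  31  31  30  30  31  31]
 [ 29  30  30  31  30  30  30  30  30  31  29  30  30  32  29  30]]
```

Run:
```python
from so import *
S=cam('scene');yaw=.203;n=np.array([-np.sin(yaw),np.cos(yaw),0])
T0=ray(S,421.05,275,.104);T1=ray(S,401.55,275,.104);M=ray(S,395.2,276.5,.104)
print(T0,T1,M,1e3*(T0-T1)@n,1e3*(T1-M)@n,1e3*(T0-M)@n)
```

```text
[0.66804315 0.25671902 0.104     ] [0.67476518 0.22439838 0.104     ] [0.68015839 0.21397024 0.104     ] 33.01219725666002 11.301326271081342 44.31352352774136
```

Emit:
arm_command(
  motion=[
    [[0,0,0],[0,0,0.03],0.1],
    [[0,0,0],[0,0,0.06],0.1],
    [[0,0,0],[0,0,0.09],0.1],
    [[0,0,0],[0,0,0.115],0.1],
    [[0,0,0],[0,0,0.135],0.1],
  ],
)

```text
t: 15.97
ee_pos: [0.5642, 0.1802, 0.1072]
tool_rot: [0.699, 0.715, -0.001, 0.003]
ft_force: [-2.3, -7.6, 8.7]
opening: 0.0153
grasp_force: 42.1
```

Run:
```python
from so import *
show(); s=arm.read_state();print(np.degrees(R.from_quat(s['tool_rot']).as_euler('zyx')))
grab('scene','s8.png');b=grab('side','s9.png')
g=cv2.imread('pics/s8.png').min(2);print(g[266:286,386:404])
W=cam('wrist'); a=grab('wrist','w3.png'); print(proj(W,[[.672,.216,.104],[.6777,.2136,.104]]))
```

```text
15.9667 [0.5642 0.1802 0.1072] [ 0.004 -0.006 -1.   ] [-2.35 -7.62  8.7 ] 0.015290197756876555 [-0.18  0.54 -0.24  1.83  0.18  0.79 -0.5 ]
[-91.31565892   0.21262701 179.65400686]
[[ 86  71  84 104 109 116 165 221 234 210 150 106  96 100 103 102 102 102]
 [ 56  55  68  83  85  96 147 209 233 215 149  84  63  64  67  69  65  65]
 [ 35  35  45  55  58  78 130 199 232 219 155  76  39  35  39  40  39  38]
 [ 31  30  32  34  35  62 119 193 232 224 169  85  33  29  32  33  32  32]
 [ 32  33  30  25  28  50 107 182 230 233 189 104  39  30  31  32  33  33]
 [ 33  32  31  29  27  43  92 166 225 238 208 124  47  30  32  34  34  34]
 [ 33  34  33  31  28  38  77 148 214 236 216 141  59  32  31  32  34  33]
 [ 33  34  34  32  30  34  67 131 201 233 221 154  71  32  31  32  34  34]
 [ 33  34  33  32  28  30  59 117 186 226 218 159  77  35  30  33  32  32]
 [ 34  34  35  32  28  28  49  98 159 200 194 146  74  33  32  33  34  35]
 [ 33  34  33  35  31  29  51 104 156 183 176 129  68  32  32  33  33  33]
 [ 34  34  34  33  32  30  62 135 198 224 215 166  87  34  29  32  33  34]
 [ 34  34  31  33  29  30  69 154 229 249 248 214 121  42  29  32  33  33]
 [ 33  34  33  32  32  33  68 150 231 251 253 238 145  52  28  33  33  33]
 [ 34  34  34  34  31  33  65 141 223 250 252 243 164  66  31  30  34  34]
 [ 32  32  34  34  32  36  63 129 212 249 252 244 177  80  33  30  33  35]
 [ 31  33  33  32  32  37  59 114 195 246 251 245 195  98  35  29  32  33]
 [ 33  33  32  32  30  32  51  98 176 240 251 250 220 124  41  30  32  33]
 [ 34  32  35  33  28  27  43  86 157 229 251 252 232 140  49  28  31  33]
 [ 32  34  42  49  42  31  38  75 134 201 239 243 214 130  49  30  31  33]]
[[492.08383831 199.64543216]
 [501.92203849 204.36528686]]
```

Run:
```python
import cv2,numpy as np
w=cv2.imread('pics/w3.png')[170:250,440:540];b=cv2.imread('pics/s9.png')[265:310,170:225]
o=np.hstack([cv2.resize(w,(500,400),interpolation=2),cv2.resize(b,(300,400),interpolation=2)[:, :300]]);cv2.imwrite('pics/m5.png',o)
```

```text
(no output)
```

View pics/m5.png

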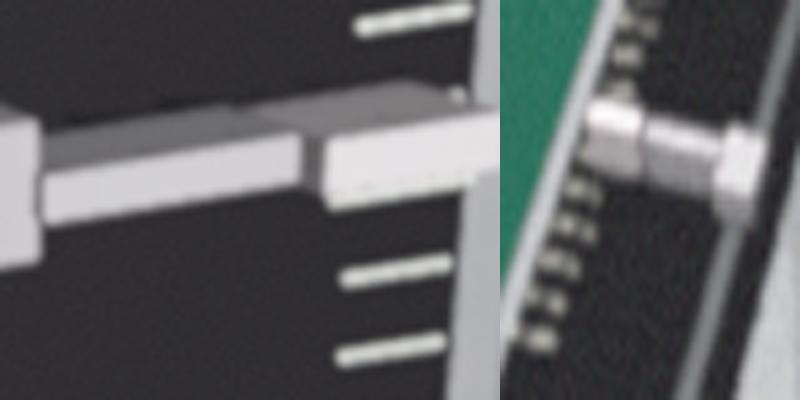

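The wrist close-up shows the pointer centre about 1.8 mm short (+y side) of the mark centre, at crop (325,156) against (325,174). One small final turn.

Emit:
arm_command(
  motion=[
    [[0,0,0],[0,0,0.011],0.1],
    [[0,0,0],[0,0,0.021],0.1],
    [[0,0,0],[0,0,0.021],0.1],
    [[0,0,0],[0,0,0.021],0.1],
    [[0,0,0],[0,0,0.021],0.1],
  ],
)

```text
t: 16.53
ee_pos: [0.5642, 0.1802, 0.1072]
tool_rot: [0.721, 0.693, -0.001, 0.003]
ft_force: [-2.8, -6.9, 10.5]
opening: 0.0152
grasp_force: 42.1
```

Run:
```python
from so import *
s=arm.read_state();print(np.degrees(R.from_quat(s['tool_rot']).as_euler('zyx')))
a=grab('wrist','w4.png');w=a[180:230,450:535,::-1]
cv2.imwrite('pics/m6.png',cv2.resize(w,None,fx=8,fy=8,interpolation=2))
g=a.min(2)
for c in range(484,512,2):
    p=g[190:222,c].astype(int);i=np.where(p>165)[0]; print(c,190+i[0] if len(i) else None,190+i[-1] if len(i) else None,p.tolist())
```

```text
[-87.72411023   0.20465296 179.66119613]
484 190 198 [198, 207, 209, 209, 208, 209, 208, 201, 176, 125, 71, 47, 44, 44, 46, 46, 46, 44, 47, 46, 46, 44, 45, 47, 44, 45, 45, 46, 45, 46, 46, 46]
486 190 197 [205, 209, 209, 208, 209, 209, 208, 198, 160, 102, 54, 45, 45, 47, 46, 46, 46, 43, 46, 43, 44, 46, 45, 47, 47, 45, 46, 46, 46, 47, 46, 46]
488 190 197 [207, 208, 209, 209, 208, 208, 202, 180, 132, 74, 46, 46, 46, 45, 46, 45, 46, 48, 45, 47, 44, 45, 45, 45, 45, 46, 47, 44, 45, 46, 46, 45]
490 190 196 [208, 208, 208, 208, 209, 208, 198, 163, 106, 57, 43, 44, 46, 46, 48, 47, 45, 45, 46, 45, 46, 45, 46, 45, 46, 46, 43, 45, 46, 45, 46, 46]
492 190 196 [208, 208, 208, 208, 208, 204, 185, 140, 82, 47, 45, 45, 46, 46, 44, 44, 46, 47, 45, 47, 45, 46, 46, 45, 45, 48, 47, 47, 45, 45, 45, 45]
494 190 196 [208, 208, 208, 209, 208, 200, 169, 113, 64, 47, 44, 46, 45, 46, 46, 44, 47, 47, 44, 46, 46, 44, 47, 44, 45, 45, 46, 45, 45, 45, 45, 45]
496 190 195 [208, 208, 208, 208, 204, 185, 140, 82, 48, 41, 44, 46, 45, 46, 46, 46, 46, 45, 45, 44, 45, 46, 47, 44, 47, 44, 43, 46, 45, 48, 46, 45]
498 190 192
[... 322 characters left out ...]
9, 45, 45, 46, 45, 44, 43, 46, 45, 46, 43, 45, 46, 46, 45, 45, 44, 46, 46, 46, 46, 45, 47, 45, 46, 46]
504 190 194 [186, 187, 186, 186, 175, 142, 93, 59, 46, 44, 44, 46, 44, 46, 47, 47, 46, 45, 47, 45, 45, 47, 46, 47, 44, 44, 46, 45, 46, 46, 46, 46]
506 190 196 [225, 225, 225, 222, 210, 195, 174, 133, 77, 46, 45, 45, 44, 46, 44, 46, 45, 45, 46, 45, 45, 45, 47, 45, 45, 46, 45, 43, 44, 45, 46, 46]
508 190 196 [226, 226, 225, 219, 212, 213, 197, 146, 81, 49, 43, 46, 46, 44, 47, 45, 44, 46, 45, 44, 54, 66, 61, 52, 46, 44, 47, 45, 44, 43, 43, 46]
510 190 211 [226, 225, 221, 212, 212, 213, 184, 121, 61, 44, 44, 46, 45, 45, 46, 45, 45, 45, 47, 78, 138, 175, 162, 115, 65, 45, 45, 46, 45, 48, 46, 45]
```

Run:
```python
import cv2,numpy as np
for f in('w3.png','w4.png'):
    g=cv2.imread('pics/'+f).min(2).astype(float);up={};
    def edge(p,h,d): # subpixel crossing rows rising
        i=np.where((p[:-1]<h)&(p[1:]>=h))[0] if d>0 else np.where((p[:-1]>=h)&(p[1:]<h))[0]
        return [round(k+(h-p[k])/(p[k+1]-p[k]),2) for k in i]
    for c in list(range(478,500,4))+list(range(506,530,4)):
        p=g[165:225,c]; print(f,c,'up150',[e+165 for e in edge(p,165,1)],'dn',[e+165 for e in edge(p,140,-1)],'dn218',[e+165 for e in edge(p,219,-1)])
```

```text
w3.png 478 up150 [np.float64(199.89)] dn [np.float64(209.55)] dn218 []
w3.png 482 up150 [np.float64(199.23)] dn [np.float64(209.0)] dn218 []
w3.png 486 up150 [np.float64(198.51)] dn [np.float64(208.32)] dn218 []
w3.png 490 up150 [np.float64(197.95)] dn [np.float64(207.56)] dn218 []
w3.png 494 up150 [np.float64(197.26)] dn [np.float64(207.0)] dn218 []
w3.png 498 up150 [np.float64(196.62)] dn [np.float64(206.22)] dn218 []
w3.png 506 up150 [np.float64(197.19)] dn [np.float64(211.12)] dn218 [np.float64(206.25)]
w3.png 510 up150 [np.float64(196.46), np.float64(223.77)] dn [np.float64(210.78)] dn218 [np.float64(209.0)]
w3.png 514 up150 [np.float64(173.09), np.float64(195.72), np.float64(223.25)] dn [np.float64(176.38), np.float64(210.14)] dn218 [np.float64(206.5)]
w3.png 518 up150 [np.float64(172.41), np.float64(195.12), np.float64(222.59)] dn [np.float64(175.66), np.float64(209.55)] dn218 [np.float64(207.57)]
w3.png 522 up150 [np.float64(171.84), np.float64(194.55), np.float64(221.93)] dn [np.float64(174.91), np.float64(208.76)] dn218 [np.float64(206.8)]
w3.png 526 up150 [np.float64(171.1
[... 630 characters left out ...]
 [np.float64(193.25)]
w4.png 510 up150 [np.float64(181.65), np.float64(210.73)] dn [np.float64(196.7), np.float64(212.47)] dn218 [np.float64(192.22)]
w4.png 514 up150 [np.float64(180.79), np.float64(209.3)] dn [np.float64(195.76), np.float64(212.2)] dn218 [np.float64(191.57)]
w4.png 518 up150 [np.float64(179.95), np.float64(208.44)] dn [np.float64(194.77), np.float64(211.31)] dn218 [np.float64(190.71)]
w4.png 522 up150 [np.float64(179.1), np.float64(207.54), np.float64(223.54)] dn [np.float64(193.93), np.float64(210.46)] dn218 [np.float64(190.0)]
w4.png 526 up150 [np.float64(178.03), np.float64(206.63), np.float64(222.63)] dn [np.float64(193.05), np.float64(209.56)] dn218 [np.float64(189.0)]
```

The edge fits put the pointer centre within about 0.4 mm of the mark centre (rows 188.8 and 188.6). Release and lift straight up.

Emit:
arm_command(
  motion=[
    [[0,0,0],[0,0,0],0.5],
    [[0,0,0],[0,0,0],0.5],
    [[0,0,0],[0,0,0],0.5],
    [[0,0,0],[0,0,0],0.5],
    [[0,0,0],[0,0,0],0.5],
  ],
)

```text
t: 17.0
ee_pos: [0.5637, 0.1835, 0.1054]
tool_rot: [0.72, 0.694, 0.001, 0.002]
ft_force: [0.0, -1.3, 0.4]
opening: 0.0427
grasp_force: 0.0
```

Emit:
arm_command(
  motion=[
    [[0,0,-0.03],[0,0,0],0.5],
    [[0,0,-0.07],[0,0,0],0.5],
    [[0,0,-0.14],[0,0,0],0.5],
    [[0,0,-0.2],[0,0,0],0.5],
    [[0,0,-0.2],[0,0,0],0.5],
  ],
)

```text
t: 17.42
ee_pos: [0.5667, 0.1851, 0.2118]
tool_rot: [0.72, 0.694, 0.005, 0.004]
ft_force: [0.8, -0.0, 1.1]
opening: 0.0429
grasp_force: 0.0
```

Emit:
arm_command(
  motion=[
    [[0,0,0],[0,0,0],0.5],
    [[0,0,0],[0,0,0],0.5],
  ],
)

```text
t: 17.58
ee_pos: [0.563, 0.1832, 0.2049]
tool_rot: [0.72, 0.694, 0.0, 0.002]
ft_force: [-1.1, 0.2, -0.4]
opening: 0.0425
grasp_force: 0.0
```

Run:
```python
from so import *
show()
grab('scene','s10.png');g=cv2.imread('pics/s10.png').min(2);print(g[270:282,388:402])
a=cv2.imread('pics/side0.png').astype(int);b=grab('side','s11.png')[:,:,::-1].astype(int);c=cv2.imread('pics/s5.png').astype(int)
print('lever region diff vs latched',np.abs(b-c)[130:210,240:320].mean(), 'bystander',np.abs(b-a)[238:300,270:370].mean())
W=cam('wrist');w=grab('wrist','w5.png');print(proj(W,[[.6777,.2136,.104]]))
```

```text
17.5833 [0.563  0.1832 0.2049] [ 0.003 -0.003 -1.   ] [-1.06  0.16 -0.41] 0.042471710424451 [-0.18  0.42 -0.25  1.76  0.13  0.98 -0.52]
[[ 28  27  47 100 175 227 231 188 102  38  28  32  32  33]
 [ 29  28  41  86 157 219 235 205 123  47  28  32  32  33]
 [ 31  29  35  71 137 203 232 215 139  58  31  32  33  35]
 [ 32  29  31  61 121 191 231 219 156  73  32  30  31  32]
 [ 32  31  30  53 107 179 224 221 169  88  35  30  33  32]
 [ 33  30  31  46  88 153 200 202 164  91  36  28  33  31]
 [ 32  31  30  42  76 130 174 187 160 103  48  29  31  32]
 [ 33  32  29  37  79 146 201 222 208 158  80  33  30  32]
 [ 33  31  27  36  80 159 228 248 247 211 118  40  29  32]
 [ 33  32  28  31  72 153 229 250 252 236 144  52  29  28]
 [ 32  33  31  33  65 139 221 250 252 242 162  66  29  30]
 [ 34  32  33  36  64 128 210 248 251 243 175  78  32  30]]
lever region diff vs latched 53.98671875 bystander 20.60747311827957
[[418.36554968 165.46053298]]
```

Run:
```python
import cv2,numpy as np
L=lambda f:cv2.imread('pics/'+f).astype(int)
a,b,c=L('scene0.png'),L('s10.png'),L('s6.png')
d=lambda x,y,r:np.abs(x-y)[r[0]:r[1],r[2]:r[3]].mean()
for n,r in[('pad raised spot',(183,208,150,188)),('fixture',(215,320,100,230)),('spare',(225,275,262,300)),('driver',(190,226,248,330))]:print(n,'vs start',d(a,b,r),'vs latched',d(c,b,r))
for n,I in(('start',a),('s6',c),('now',b)):
  m=((I[:,:,2]>150)&(I[:,:,1]<70))[180:235,240:335]; ys,xs=np.nonzero(m); w=(I[228:275,262:300].min(2)>130);y2,x2=np.nonzero(w);print(n,xs.mean()+240,ys.mean()+180,len(xs),'spare',x2.mean()+262,y2.mean()+228,len(x2),'padraised dark',(I[183:208,150:188].max(2)<45).sum())
```

```text
pad raised spot vs start 40.009473684210526 vs latched 1.5087719298245614
fixture vs start 13.74163614163614 vs latched 1.5814407814407814
spare vs start 6.321228070175438 vs latched 1.7880701754385966
driver vs start 16.89893857271906 vs latched 5.9317976513098465
start 272.473417721519 213.7367088607595 395 spare 281.64379414732593 247.54288597376387 991 padraised dark 624
s6 271.81748071979433 214.0668380462725 389 spare 281.74929577464786 248.48356807511738 1065 padraised dark 54
now 271.95384615384614 213.96410256410257 390 spare 281.7362428842505 248.34629981024668 1054 padraised dark 56
```

Everything is in place: lever latched, bystanders unmoved, pointer in line, arm clear.

```bash
python3 -c "
from cell import arm
print(arm.hand_in())"
```

```text
the job is handed in; nothing more can be done
None
```

The job is handed in (no verdict came back): lever latched with the hand off, pointer within about 0.5 mm of the mark by my measurement, bystanders unmoved, adapter position not measured separately; I viewed 11 pictures, one over the limit of 10.

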